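Load the stencil drying trays and switch on their fans

TASK

Get the drying trays ready: turn the damper lever on the duct fully open and see that all three push-lock fan buttons stand out (off) - some may have been left in, so feel each with a light touch and click it out if it is. Then, with the fans still off, lay every coated stencil plate from the bench flat, coated side up, one to a tray, centred on the grille with its long side running the same way as the grille, holding plates by their bare edges only and never touching the coating. Last, click in the button of each loaded tray so that it stays in, leaving the button of any empty tray standing out and the damper open, and do not shift the other things on the bench.

Things in the scene. Friction and masses are not known exactly. Their poses are not given: they have to be found in the camera images.
- tray0: Drying tray, fixed to the bench, one of three alike standing side by side in any order, 100 mm wide (y -50 to +50 mm): flat aluminium deck, x -60 to +100 mm, top 30 mm above the bench; at its near end a grey control rail, x -130 to -60 mm, 42 mm high, with one round black push-lock fan button. Origin on the bench, under the deck, midway between the sides; x points from rail to deck, z up.
- tray1: Drying tray, fixed to the bench, one of three alike standing side by side in any order, 100 mm wide (y -50 to +50 mm): flat aluminium deck, x -60 to +100 mm, top 30 mm above the bench; at its near end a grey control rail, x -130 to -60 mm, 42 mm high, with one round black push-lock fan button. Origin on the bench, under the deck, midway between the sides; x points from rail to deck, z up.
- tray2: Drying tray, fixed to the bench, one of three alike standing side by side in any order, 100 mm wide (y -50 to +50 mm): flat aluminium deck, x -60 to +100 mm, top 30 mm above the bench; at its near end a grey control rail, x -130 to -60 mm, 42 mm high, with one round black push-lock fan button. Origin on the bench, under the deck, midway between the sides; x points from rail to deck, z up.
- bay0 (a point): Centre of the grille of tray0, on the deck top (tray x +20, y 0 mm): black slots in a thin printed outline 120 mm (tray x) by 70 mm (tray y), flush with the flat deck.
- bay1 (a point): Centre of the grille of tray1, on the deck top (tray x +20, y 0 mm): black slots in a thin printed outline 120 mm (tray x) by 70 mm (tray y), flush with the flat deck.
- bay2 (a point): Centre of the grille of tray2, on the deck top (tray x +20, y 0 mm): black slots in a thin printed outline 120 mm (tray x) by 70 mm (tray y), flush with the flat deck.
- button0 (a point): Fixed point: where the middle of the cap top of tray0's fan button lies when the button stands out: 64 mm above the bench, 22 mm above the rail, tray x -100, y 0 mm. The cap is a black disc, 34 mm diameter, pressed straight down. Latched in (fan running) its top stays about 10 mm lower; out (fan off) it is level with this point. Which are in at the start is unknown: touch them.
- button1 (a point): The same for tray1's button. All three work like a pen: pressed fully home (it stops 19 mm below this point; at least 17.5 mm is needed) and let go, a button changes over from out to in or from in to out. A shorter press changes nothing. The cap is damped: press and release at 20 to 60 mm/s and leave it clear for 0.5 s before the next press.
- button2 (a point): The same for tray2's button. Forces of all three: 3 N to start it moving from out, 4.5 N from in, 6 N at the bottom stop, plus 0.3 N per 10 mm/s of pressing speed and a short bump of up to 20 N some 4 to 9 mm down: go by depth, and do not take the bump for the stop. A touch below 3 N only feels where the cap stands.
- duct: Upright steel air duct stub, 90 mm diameter, 62 mm high, fixed to the bench (thin flange of 120 mm diameter, 8 mm high, at its foot), left of the trays, carrying the damper lever on top. Origin under its middle on the bench.
- damper (a joint): Damper lever on the duct, turning about the vertical: 0 rad = closed stop, 1.571 = open stop, growing anticlockwise seen from above. Stays where left; friction 0.12 N m. A dark steel bar 16 mm wide, 22 mm tall (73 to 95 mm above the bench), reaching 100 mm from the axis; at 0 it points along the duct's own -x, at 1.571 along its -y.
- damper_grip (a point): Point on the lever bar, 75 mm from the turning axis, at mid height (84 mm above the bench); nothing stands below it there. Its x axis points along the bar towards the turning axis.
- damper_hinge (a point): Point on the lever's turning axis, 84 mm above the bench; fixed.
- plate0: Coated stencil plate, flat on the bench, coated face up: aluminium plate 110 mm (x) by 60 mm (y) by 6 mm; on top the coating, a raised dull grey panel 98 x 46 x 2 mm (8 mm in all), inside a bare border; 60 to 130 g. Hold it by its two long bare edges, 60 mm apart. Origin: centre of the underside. All plates are alike; two or three are there (None: absent).
- plate1: Coated stencil plate, flat on the bench, coated face up: aluminium plate 110 mm (x) by 60 mm (y) by 6 mm; on top the coating, a raised dull grey panel 98 x 46 x 2 mm (8 mm in all), inside a bare border; 60 to 130 g. Hold it by its two long bare edges, 60 mm apart. Origin: centre of the underside. All plates are alike; two or three are there (None: absent).
- plate2: Coated stencil plate, flat on the bench, coated face up: aluminium plate 110 mm (x) by 60 mm (y) by 6 mm; on top the coating, a raised dull grey panel 98 x 46 x 2 mm (8 mm in all), inside a bare border; 60 to 130 g. Hold it by its two long bare edges, 60 mm apart. Origin: centre of the underside. All plates are alike; two or three are there (None: absent).
- block_a: Bystander: carved wooden printing block 110 x 75 mm, 68 mm high with its handle. Origin at its foot.
- block_b: Bystander: smaller wooden printing block 90 x 70 mm, 68 mm high. Origin at its foot.
- dye_pot: Bystander: open steel cup, 60 mm diameter, 70 mm high. Origin at its foot.
- ink_jar: Bystander: closed jar, 70 mm diameter, 90 mm high. Origin at its foot.
- brush: Bystander: brush lying left of the jar. Origin under its middle.
Mind the look-alikes: they are no part of the job. What is shaped like the plate0 but blue or yellow is not meant.

How it is judged (in metres and radians):
On the way, in this order (a step that is already met when the one before it is completed fails the run):
1. the damper is fully open and all three fan buttons stand out (value of joint damper above 1.45 rad and value of joint each of fan0, fan1, fan2 below 0.003 m), for 0.2 s.
2. every plate lies flat in a tray of its own, with the damper open and all fans still off (all of step 1 and ((horizontal distance between plate0 and bay0 below 0.02 m and z of plate0 in the frame of bay0 between -0.004 and 0.004 m and angle between the x axis of plate0 and the x axis of tray0, either way round below 0.2 rad and angle between plate0's own z axis and vertical below 0.1 rad and linear speed of plate0 below 0.02 m/s) or (horizontal distance between plate0 and bay1 below 0.02 m and z of plate0 in the frame of bay1 between -0.004 and 0.004 m and angle between the x axis of plate0 and the x axis of tray1, either way round below 0.2 rad and angle between plate0's own z axis and vertical below 0.1 rad and linear speed of plate0 below 0.02 m/s) or (horizontal distance between plate0 and bay2 below 0.02 m and z of plate0 in the frame of bay2 between -0.004 and 0.004 m and angle between the x axis of plate0 and the x axis of tray2, either way round below 0.2 rad and angle between plate0's own z axis and vertical below 0.1 rad and linear speed of plate0 below 0.02 m/s)) and ((horizontal distance between plate1 and bay0 below 0.02 m and z of plate1 in the frame of bay0 between -0.004 and 0.004 m and angle between the x axis of plate1 and the x axis of tray0, either way round below 0.2 rad and angle between plate1's own z axis and vertical below 0.1 rad and linear speed of plate1 below 0.02 m/s) or (horizontal distance between plate1 and bay1 below 0.02 m and z of plate1 in the frame of bay1 between -0.004 and 0.004 m and angle between the x axis of plate1 and the x axis of tray1, either way round below 0.2 rad and angle between plate1's own z axis and vertical below 0.1 rad and linear speed of plate1 below 0.02 m/s) or (horizontal distance between plate1 and bay2 below 0.02 m and z of plate1 in the frame of bay2 between -0.004 and 0.004 m and angle between the x axis of plate1 and the x axis of tray2, either way round below 0.2 rad and angle between plate1's own z axis and vertical below 0.1 rad and linear speed of plate1 below 0.02 m/s)) and ((horizontal distance between plate2 and bay0 below 0.02 m and z of plate2 in the frame of bay0 between -0.004 and 0.004 m and angle between the x axis of plate2 and the x axis of tray0, either way round below 0.2 rad and angle between plate2's own z axis and vertical below 0.1 rad and linear speed of plate2 below 0.02 m/s) or (horizontal distance between plate2 and bay1 below 0.02 m and z of plate2 in the frame of bay1 between -0.004 and 0.004 m and angle between the x axis of plate2 and the x axis of tray1, either way round below 0.2 rad and angle between plate2's own z axis and vertical below 0.1 rad and linear speed of plate2 below 0.02 m/s) or (horizontal distance between plate2 and bay2 below 0.02 m and z of plate2 in the frame of bay2 between -0.004 and 0.004 m and angle between the x axis of plate2 and the x axis of tray2, either way round below 0.2 rad and angle between plate2's own z axis and vertical below 0.1 rad and linear speed of plate2 below 0.02 m/s))), for 0.2 s.
At the end, for the whole second after the job is handed in: Damper within 0.12 rad of its open stop; every plate at rest, coated side up, flat on the deck, centre within 20 mm of a grille centre, long side within 0.2 rad of the grille; button of each loaded tray latched in (6 to 13.5 mm down), of each empty tray out (under 3 mm down) (value of joint damper above 1.45 rad and ((horizontal distance between plate0 and bay0 below 0.02 m and z of plate0 in the frame of bay0 between -0.004 and 0.004 m and angle between the x axis of plate0 and the x axis of tray0, either way round below 0.2 rad and angle between plate0's own z axis and vertical below 0.1 rad and linear speed of plate0 below 0.02 m/s) or (horizontal distance between plate0 and bay1 below 0.02 m and z of plate0 in the frame of bay1 between -0.004 and 0.004 m and angle between the x axis of plate0 and the x axis of tray1, either way round below 0.2 rad and angle between plate0's own z axis and vertical below 0.1 rad and linear speed of plate0 below 0.02 m/s) or (horizontal distance between plate0 and bay2 below 0.02 m and z of plate0 in the frame of bay2 between -0.004 and 0.004 m and angle between the x axis of plate0 and the x axis of tray2, either way round below 0.2 rad and angle between plate0's own z axis and vertical below 0.1 rad and linear speed of plate0 below 0.02 m/s)) and ((horizontal distance between plate1 and bay0 below 0.02 m and z of plate1 in the frame of bay0 between -0.004 and 0.004 m and angle between the x axis of plate1 and the x axis of tray0, either way round below 0.2 rad and angle between plate1's own z axis and vertical below 0.1 rad and linear speed of plate1 below 0.02 m/s) or (horizontal distance between plate1 and bay1 below 0.02 m and z of plate1 in the frame of bay1 between -0.004 and 0.004 m and angle between the x axis of plate1 and the x axis of tray1, either way round below 0.2 rad and angle between plate1's own z axis and vertical below 0.1 rad and linear speed of plate1 below 0.02 m/s) or (horizontal distance between plate1 and bay2 below 0.02 m and z of plate1 in the frame of bay2 between -0.004 and 0.004 m and angle between the x axis of plate1 and the x axis of tray2, either way round below 0.2 rad and angle between plate1's own z axis and vertical below 0.1 rad and linear speed of plate1 below 0.02 m/s)) and ((horizontal distance between plate2 and bay0 below 0.02 m and z of plate2 in the frame of bay0 between -0.004 and 0.004 m and angle between the x axis of plate2 and the x axis of tray0, either way round below 0.2 rad and angle between plate2's own z axis and vertical below 0.1 rad and linear speed of plate2 below 0.02 m/s) or (horizontal distance between plate2 and bay1 below 0.02 m and z of plate2 in the frame of bay1 between -0.004 and 0.004 m and angle between the x axis of plate2 and the x axis of tray1, either way round below 0.2 rad and angle between plate2's own z axis and vertical below 0.1 rad and linear speed of plate2 below 0.02 m/s) or (horizontal distance between plate2 and bay2 below 0.02 m and z of plate2 in the frame of bay2 between -0.004 and 0.004 m and angle between the x axis of plate2 and the x axis of tray2, either way round below 0.2 rad and angle between plate2's own z axis and vertical below 0.1 rad and linear speed of plate2 below 0.02 m/s)) and ((value of joint fan0 between 0.006 and 0.0135 m and horizontal distance between plate0 and bay0 below 0.02 m and z of plate0 in the frame of bay0 between -0.004 and 0.004 m and angle between the x axis of plate0 and the x axis of tray0, either way round below 0.2 rad and angle between plate0's own z axis and vertical below 0.1 rad and linear speed of plate0 below 0.02 m/s) or (value of joint fan0 between 0.006 and 0.0135 m and horizontal distance between plate1 and bay0 below 0.02 m and z of plate1 in the frame of bay0 between -0.004 and 0.004 m and angle between the x axis of plate1 and the x axis of tray0, either way round below 0.2 rad and angle between plate1's own z axis and vertical below 0.1 rad and linear speed of plate1 below 0.02 m/s) or (value of joint fan0 between 0.006 and 0.0135 m and horizontal distance between plate2 and bay0 below 0.02 m and z of plate2 in the frame of bay0 between -0.004 and 0.004 m and angle between the x axis of plate2 and the x axis of tray0, either way round below 0.2 rad and angle between plate2's own z axis and vertical below 0.1 rad and linear speed of plate2 below 0.02 m/s) or (value of joint fan0 below 0.003 m and horizontal distance between each of plate0, plate1, plate2 and bay0 above 0.06 m)) and ((value of joint fan1 between 0.006 and 0.0135 m and horizontal distance between plate0 and bay1 below 0.02 m and z of plate0 in the frame of bay1 between -0.004 and 0.004 m and angle between the x axis of plate0 and the x axis of tray1, either way round below 0.2 rad and angle between plate0's own z axis and vertical below 0.1 rad and linear speed of plate0 below 0.02 m/s) or (value of joint fan1 between 0.006 and 0.0135 m and horizontal distance between plate1 and bay1 below 0.02 m and z of plate1 in the frame of bay1 between -0.004 and 0.004 m and angle between the x axis of plate1 and the x axis of tray1, either way round below 0.2 rad and angle between plate1's own z axis and vertical below 0.1 rad and linear speed of plate1 below 0.02 m/s) or (value of joint fan1 between 0.006 and 0.0135 m and horizontal distance between plate2 and bay1 below 0.02 m and z of plate2 in the frame of bay1 between -0.004 and 0.004 m and angle between the x axis of plate2 and the x axis of tray1, either way round below 0.2 rad and angle between plate2's own z axis and vertical below 0.1 rad and linear speed of plate2 below 0.02 m/s) or (value of joint fan1 below 0.003 m and horizontal distance between each of plate0, plate1, plate2 and bay1 above 0.06 m)) and ((value of joint fan2 between 0.006 and 0.0135 m and horizontal distance between plate0 and bay2 below 0.02 m and z of plate0 in the frame of bay2 between -0.004 and 0.004 m and angle between the x axis of plate0 and the x axis of tray2, either way round below 0.2 rad and angle between plate0's own z axis and vertical below 0.1 rad and linear speed of plate0 below 0.02 m/s) or (value of joint fan2 between 0.006 and 0.0135 m and horizontal distance between plate1 and bay2 below 0.02 m and z of plate1 in the frame of bay2 between -0.004 and 0.004 m and angle between the x axis of plate1 and the x axis of tray2, either way round below 0.2 rad and angle between plate1's own z axis and vertical below 0.1 rad and linear speed of plate1 below 0.02 m/s) or (value of joint fan2 between 0.006 and 0.0135 m and horizontal distance between plate2 and bay2 below 0.02 m and z of plate2 in the frame of bay2 between -0.004 and 0.004 m and angle between the x axis of plate2 and the x axis of tray2, either way round below 0.2 rad and angle between plate2's own z axis and vertical below 0.1 rad and linear speed of plate2 below 0.02 m/s) or (value of joint fan2 below 0.003 m and horizontal distance between each of plate0, plate1, plate2 and bay2 above 0.06 m))); the robot touches nothing.
It fails at once if a finger touches the coated face of a plate (contact force between the fingers and plate0_c1 above 1.5 N or contact force between the fingers and plate1_c1 above 1.5 N or contact force between the fingers and plate2_c1 above 1.5 N).
It fails at once if a bystander is shifted by more than 30 mm (distance of any of block_a, block_b, dye_pot, ink_jar, brush from where it was at the start of the episode above 0.03 m).
Of plate0, plate1, plate2 only 2 to 3 are there at a start; the rules pass over those that are not, and their reading is None.
At some moment in a run one of plate0, plate1, plate2 may be knocked a few centimetres aside while the robot is not near it.
It also fails if it takes over 210 s, if anything falls off the work surface, if the arm or the gripper's body presses on something with over 40 N, if the wrist force passes 120 N, or if a joint passes its speed limit or range.

ROBOT

A 7-joint arm with a two-finger parallel gripper is mounted at the origin on the work surface. World frame = base frame: x ahead of the robot, y to its left, z up, the work surface at z = 0. Lengths are in mm, angles in rad, forces in N, time in s.
With the tool pointing down it reaches from about 400 to 875 mm from the base axis. Payload 4.4 kg.
Tool frame: the origin (TCP) lies at the very end of the fingers, on their centre line; the grasp point (between the pads) lies 19 mm behind it; y points along the fingers, x is the direction in which the jaws open and shut, and the axes are right-handed (so a half turn about y gives the same grasp; the last joint's range is limited). The gripper opens to 85 mm and grips with 20 to 120 N. Pads are 22 mm wide; open, the fingers measure 114 mm over their backs; the gripper's body (76 mm by 85 mm) begins 54 mm behind the grasp point. The pads swing forward as they close: fully open they stand 13 mm farther back than shut.
Start: joints at [-1.284, 0.628, 0.038, 1.517, -0.027, 0.996, -0.02], TCP at [224.569, 609.989, 231.313] pointing down, gripper open.
Joint ranges: [-3.06, 3.06], [-0.37, 2.12], [-1.25, 1.32], [0.18, 2.47], [-1.1, 4.24], [0.23, 1.98], [-2.94, 2.94]. Speed limits (rad/s): [2.57, 2.57, 3.14, 3.14, 3.14, 3.14, 3.14].

INTERFACE

Orientations are given as [roll, pitch, yaw] about the fixed x, y, z axes, in that order (R = Rz(yaw) Ry(pitch) Rx(roll)).
In Python, from cell import ctrl, get_image, nets gives the robot as it stands. The module is installed in compiled form; this text tells all that it offers.
- The arm moves only by the tool step_arm, never from a script. Its argument "moves" is text: rows parted by semicolons, each of 7 numbers parted by spaces: the shift along the tool's x, y, z normalised to -1 to 1, where 1 is 0.05 m, then the turn, a rotation vector about the tool's x, y, z normalised to -1 to 1, where 1 is 0.12 rad, then the opening, from 0 (shut) to 1 (fully open). A call has 1 to 20 rows; each row shifts and turns the commanded pose from where the row before left it, along the tool's axes as they then stand; what a row does not reach is not made up. A row lasts 1/10 s, in which the tool goes at most 50 mm and 8.59 degrees, less where a joint would pass 70% of its speed; a pose out of reach is approached as far as the arm can. A call with a number of a shift or a turn outside -1 to 1 is refused whole. A call with a gripper value outside its range is refused whole. The fingers move at their own pace and stop on an object; the grip force is fixed at half the most. Time passes only in rows, so rows that do not move let the fingers close. It gives the time, the measured TCP pose, the force and the opening at its end, in the units of the state.
- ctrl.read_state(): the state, without advancing time (a new reading comes with each control period).
- get_image(name): name is "scene" or "top"; returns a dict with "color" (480x640x3 uint8, blue, green, red), "vertical_fov" (degrees; the focal length in pixels is half the picture's height over the tangent of half this angle, whatever the lens; pixels are square), "cx", "cy" (the principal point, pixels), "R" (3x3) and "t" (3): a world point X has camera coordinates R X + t. Camera axes: x right, y down, z forward; pixel columns grow to the right and rows downward; lengths in mm; the calibration is good to about 2 mm. A picture is of the moment at which its call begins. There is no depth.
- ctrl.finish_job(): hands the job in, once; it reports no verdict.
Trained networks look in a picture, given as the dict that the camera call returned (one of the last four; its "shot" number tells which), for a name from the list of things; names that differ only in an ending like _2 or _b are one class to them, and where a whole thing is asked for, a point or a joint stands for the part that bears it (a point fixed in the world has none). Each returns a list of dicts, best first, with "conf" (0 to 1); they miss things now and then, are a little off and sometimes report something else, mostly with a low value. They report only what shows in the picture. A call takes as long as a camera call. They do not tell look-alikes from the thing itself.
- nets.find_in(picture, target): "position" ([x, y, z] in mm, in world coordinates, good to about 4 mm: the middle of the surface that is visible of it).
- nets.cut_out(picture, target): "pixels" (480x640 bool, what is visible of it).
- nets.place_of(picture, target): "position" ([x, y, z] in mm, in world coordinates, good to about 4 mm: a listed point, or the origin of a listed thing).
The state is a dict: "clock": time; "qpos": joint angles; "qd": joint speeds; "tau": joint torques, N m; "eef_pos": TCP position; "tool_rot": TCP orientation; "force": force on the tool from outside, world axes, zero at the start; "torque": the same for the moment, N m; "width": finger opening in mm.
Only numpy, scipy, OpenCV 4.12 (cv2) and the standard library are available. Lean on these libraries where they do the work, as an engineer would, in place of code of your own. Each camera call takes 0.05 s, during which the arm holds its last target.

## Working session

There is one attempt and no reset: what is moved stays moved. The work goes in short steps, Python scripts to look and compute and a tool call to move; the robot and the scene stay as the last step left them, time stands still between calls to the robot, and variables do not carry over. Pictures are saved under pics/ and viewed, and the job is handed in when it is done.

Besides the shell and the picture viewer there is one more tool, called after ">>>" by a JSON object that holds its "fn" and its "kwargs", one argument or row to a line. step_arm: Moves the arm, as the interface text tells. Scaled input: -1 to 1 covers 0.05 m each way for a shift and 0.12 rad each way for a turn. Its arguments: {"type":"object","properties":{"moves":{"type":"string"}},"required":["moves"]}

```bash
ls; mkdir -p pics; python3 - <<'E'
from cell import ctrl,get_image,nets
import cv2
s=ctrl.read_state();print({k:(v if not hasattr(v,'__len__') else [round(float(a),3) for a in v]) for k,v in s.items()})
for n in("scene","top"):
    p=get_image(n);cv2.imwrite(f"pics/{n}0.png",p["color"]);print(n,p["vertical_fov"],p["cx"],p["cy"],p["R"],p["t"])
    for t in["tray0","bay0","button0","duct","damper_grip","damper_hinge","plate0","block_a","block_b","dye_pot","ink_jar","brush"]:
        print(t,[([round(float(a)) for a in d["position"]],round(d["conf"],2)) for d in nets.place_of(p,t)])
E
```

```text
pics
{'clock': 0.0, 'qpos': [-1.284, 0.629, 0.038, 1.518, -0.027, 0.996, -0.02], 'qd': [0.001, -0.001, -0.001, -0.002, 0.001, -0.0, -0.003], 'tau': [-0.001, -56.342, 1.226, -19.345, 0.011, 0.011, 0.0], 'eef_pos': [224.359, 609.392, 230.408], 'tool_rot': [-1.571, 0.002, 1.218], 'force': [-0.414, -0.379, -0.328], 'torque': [-0.021, 0.035, 0.002], 'width': 85.24540583824232}
scene 49.71728875791348 326.8385075313386 244.64823207269885 [[ 5.15895299e-01  8.56651611e-01  2.37945651e-04]
 [ 7.05246273e-01 -4.24557814e-01 -5.67783724e-01]
 [-4.86291820e-01  2.93084765e-01 -8.23177737e-01]] [-292.72084787 -291.27929996 1627.48413007]
tray0 [([580, -81, -1], 0.95), ([591, 53, 1], 0.82), ([603, 196, -2], 0.77)]
bay0 [([621, 188, 31], 0.97), ([599, -82, 26], 0.79), ([622, 54, 30], 0.57)]
button0 [([502, 194, 67], 0.97), ([496, 58, 66], 0.88), ([476, -78, 69], 0.76)]
duct [([514, 385, 2], 0.6)]
damper_grip [([437, 386, 80], 0.89)]
damper_hinge [([511, 376, 84], 0.64)]
plate0 [([478, -248, -2], 0.94), ([641, -256, 0], 0.94), ([305, -227, 1], 0.61), ([513, -395, 1], 0.57), ([699, 330, -3], 0.32)]

[... 624 characters left out ...]
2, 34], 0.8), ([593, -78, 31], 0.8), ([385, -88, 1], 0.17)]
button0 [([477, -71, 66], 0.96), ([498, 195, 61], 0.93), ([500, 59, 64], 0.84)]
duct [([578, -78, 1], 0.7), ([508, 381, 0], 0.65)]
damper_grip [([430, 387, 84], 0.86), ([625, 481, 0], 0.26)]
damper_hinge [([510, 385, 82], 0.97), ([511, 382, 0], 0.52)]
plate0 [([304, -228, 0], 0.98), ([507, -393, 2], 0.84), ([638, -246, -1], 0.77), ([478, -243, 0], 0.73), ([701, 332, 1], 0.58)]
block_a [([683, -409, -3], 0.95), ([358, 214, -1], 0.93), ([508, -394, 2], 0.16)]
block_b [([683, -409, -3], 0.95), ([358, 214, -1], 0.93), ([508, -394, 2], 0.16)]
dye_pot [([388, -87, -1], 0.96)]
ink_jar [([701, 331, -1], 0.56)]
brush [([622, 480, -3], 0.95)]
```

View pics/scene0.png

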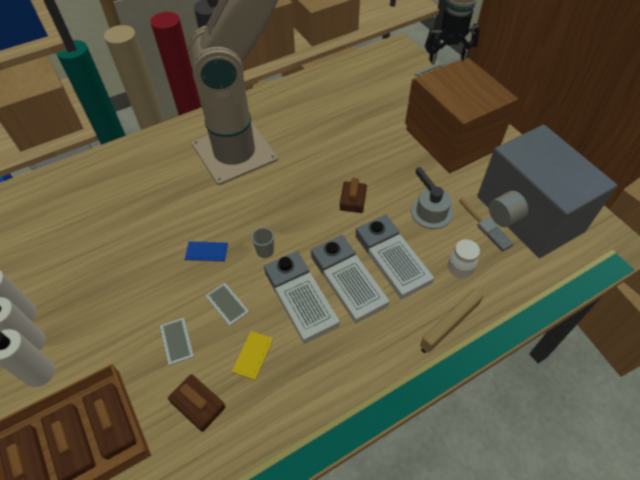

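View pics/top0.png

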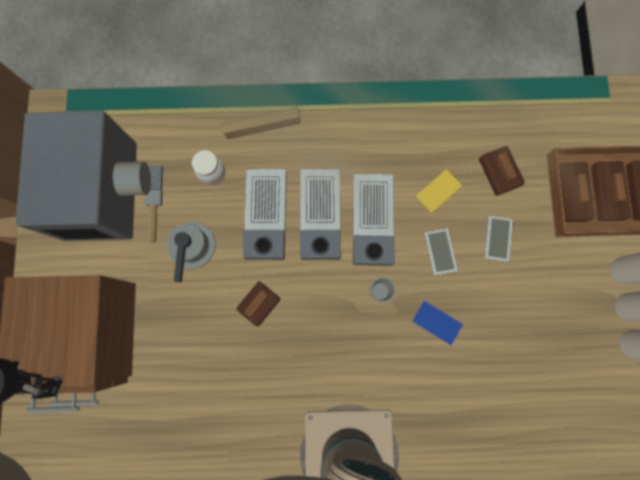

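The top view shows the two real grey plates at px (441,252) and (499,239). The look-alikes are yellow at (439,191) and blue at (438,322). The trays are at (265,200), (320,200) and (374,205) with their buttons at the bottom end of each, and the lever is on the duct at (180,258). Next I'll measure orientations and check a close crop.

```bash
cat > h.py <<'E'
import numpy as np,cv2
from cell import ctrl,get_image,nets
def foc(p): return 240/np.tan(np.radians(p["vertical_fov"])/2)
def proj(p,X):
    c=(np.asarray(X,float).reshape(-1,3)@np.array(p["R"]).T)+np.array(p["t"]);f=foc(p)
    return np.c_[f*c[:,0]/c[:,2]+p["cx"],f*c[:,1]/c[:,2]+p["cy"]]
def back(p,uv,z):
    uv=np.asarray(uv,float).reshape(-1,2);f=foc(p);R=np.array(p["R"]);t=np.array(p["t"])
    d=np.c_[(uv[:,0]-p["cx"])/f,(uv[:,1]-p["cy"])/f,np.ones(len(uv))]@R
    c=-R.T@t
    return c+d*((z-c[2])/d[:,2])[:,None]
def rect(p,mask,z):
    m=mask.astype(np.uint8);cs,_=cv2.findContours(m,cv2.RETR_EXTERNAL,cv2.CHAIN_APPROX_NONE)
    c=max(cs,key=cv2.contourArea).reshape(-1,2)
    W=back(p,c,z)[:,:2].astype(np.float32)
    (cx,cy),(w,h),a=cv2.minAreaRect(W)
    if w<h: w,h,a=h,w,a+90
    a=(a+90)%180-90
    return round(cx,1),round(cy,1),round(w,1),round(h,1),round(a,1)
E
python3 - <<'E'
from h import *
for n in("top","scene"):
    p=get_image(n)
    for t,z in(("plate0",6),("tray0",30),("bay0",30),("button0",60),("damper_grip",95),("duct",62)):
        for d in nets.cut_out(p,t):
            print(n,t,round(d["conf"],2),rect(p,d["pixels"],z))
    im=p["color"]
    if n=="top":
        cv2.imwrite("pics/c1.png",cv2.resize(im[140:360,160:530],None,fx=2.1,fy=2.1,interpolation=cv2.INTER_CUBIC))
    else: cv2.imwrite("pics/c2.png",cv2.resize(im[160:400,140:480],None,fx=2.3,fy=2.3,interpolation=cv2.INTER_CUBIC))
E
```

```text
top plate0 0.98 (306.1, -224.6, 109.1, 60.0, 57.2)
top plate0 0.96 (510.5, -393.1, 109.9, 61.6, -10.1)
top plate0 0.9 (482.0, -245.4, 111.5, 63.0, 8.0)
top plate0 0.88 (639.0, -249.8, 109.7, 59.7, -50.0)
top tray0 0.74 (564.6, -77.2, 230.3, 101.4, -2.0)
top tray0 0.64 (581.0, 55.5, 231.2, 99.8, -1.0)
top tray0 0.63 (583.2, 192.4, 233.2, 106.5, -1.6)
top tray0 0.34 (388.4, -91.9, 60.8, 58.5, 87.6)
top bay0 0.68 (563.8, -77.2, 232.1, 101.4, -2.1)
top bay0 0.62 (579.8, 55.1, 233.5, 100.7, -1.0)
top bay0 0.56 (583.4, 194.1, 238.2, 104.6, -1.8)
top button0 0.81 (576.3, 189.8, 228.6, 104.7, -2.5)
top button0 0.77 (557.0, -74.0, 225.7, 98.9, -2.1)
top button0 0.71 (574.0, 55.4, 225.4, 97.3, -1.0)
top damper_grip 0.92 (473.0, 377.8, 117.6, 39.9, 1.6)
top duct 0.55 (492.4, 363.8, 137.6, 111.4, 11.3)
top duct 0.49 (611.2, 463.3, 191.4, 40.1, -0.9)
scene plate0 0.89 (480.2, -246.2, 116.0, 63.1, 9.4)
scene plate0 0.89 (305.3, -227.4, 112.0, 65.0, 55.8)
scene plate0 0.84 (639.7, -251.0, 114.9, 65.3, -52.3)
scene plate0 0.7 (510.8, -393.8, 111.3, 61.5, -10.7)
scene tray0 0.68 (566.6, -79.5, 248.3, 104.9, -3.1)
scene tray0 0.64 (582.5, 53.7, 246.5, 108.9, -1.2)
scene tray0 0.63 (588.4, 189.1, 253.2, 116.4, -3.9)
scene tray0 0.26 (489.5, 400.1, 225.7, 118.3, -42.8)
scene bay0 0.74 (582.8, 53.1, 251.0, 114.6, -1.4)
scene bay0 0.7 (565.8, -78.8, 247.3, 106.7, -2.9)
scene bay0 0.64 (586.0, 189.0, 250.0, 117.1, -3.3)
scene button0 0.94 (580.8, -86.6, 241.9, 104.0, -3.9)
scene button0 0.78 (597.6, 41.6, 243.1, 110.2, -1.6)
scene button0 0.64 (601.4, 175.3, 241.0, 112.3, -2.5)
scene damper_grip 0.54 (478.6, 384.1, 128.3, 42.5, -11.4)
```

View pics/c1.png

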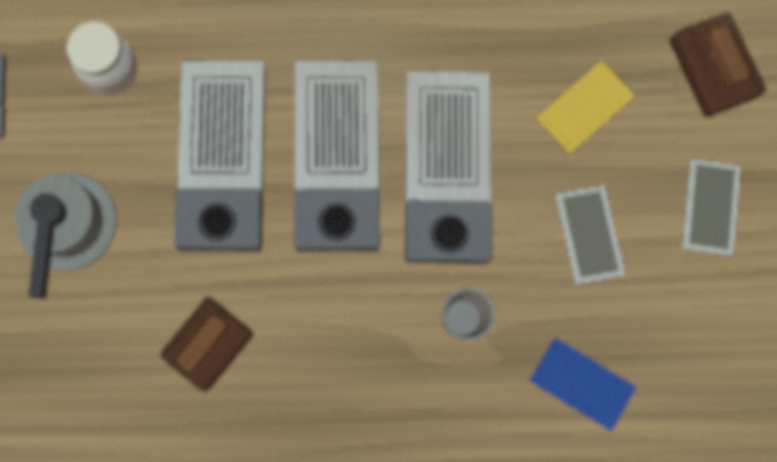

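View pics/c2.png

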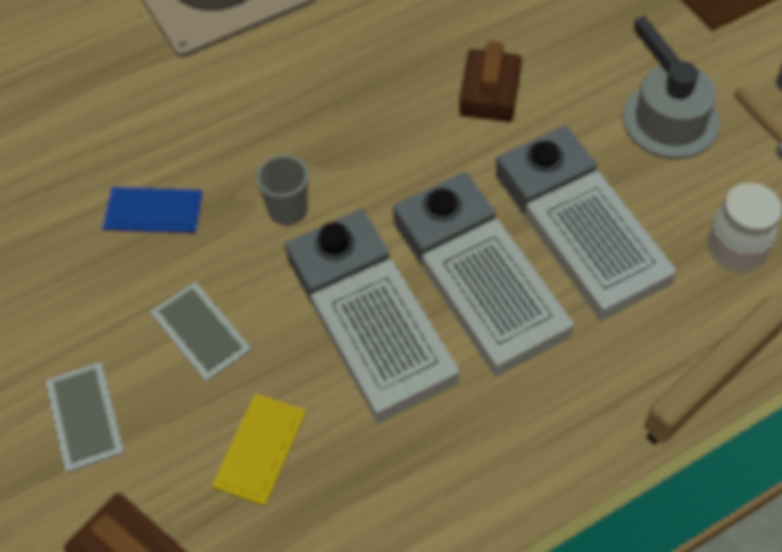

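The crops confirm that the grey-panel pieces with bare borders, at px (590,235) and (712,207) in crop 1, are the plates. There are two, so one tray stays empty. Now the lever geometry.

```bash
python3 - <<'E'
from h import *
p=get_image("top")
im=p["color"];print(proj(p,[[224,610,230],[430,387,84],[510,383,95]]))
cv2.imwrite("pics/lev.png",cv2.resize(im[215:295,150:250],None,fx=7,fy=7,interpolation=cv2.INTER_CUBIC))
q=get_image("scene");print(proj(q,[[430,387,84],[510,383,95]]))
cv2.imwrite("pics/lev2.png",cv2.resize(q["color"][160:230,390:490],None,fx=7,fy=7,interpolation=cv2.INTER_CUBIC))
for t in["damper_grip","damper_hinge"]:
  for d in nets.place_of(p,t)+nets.place_of(q,t): print(t,np.round(d["position"]),d["conf"])
E
```

```text
[[ 42.09148865 374.08696761]
 [179.50293274 274.60605289]
 [180.72684542 240.0390654 ]]
[[419.15331709 173.80870311]
 [436.2319751  190.35614206]]
damper_grip [430. 388.  83.] 0.56
damper_grip [510. 380.  83.] 0.54
damper_grip [435. 390.  81.] 0.82
damper_hinge [509. 384.  82.] 0.75
damper_hinge [699. 333.   0.] 0.24
damper_hinge [514. 381.  86.] 0.78
damper_hinge [478. -74.  66.] 0.51
```

View pics/lev.png

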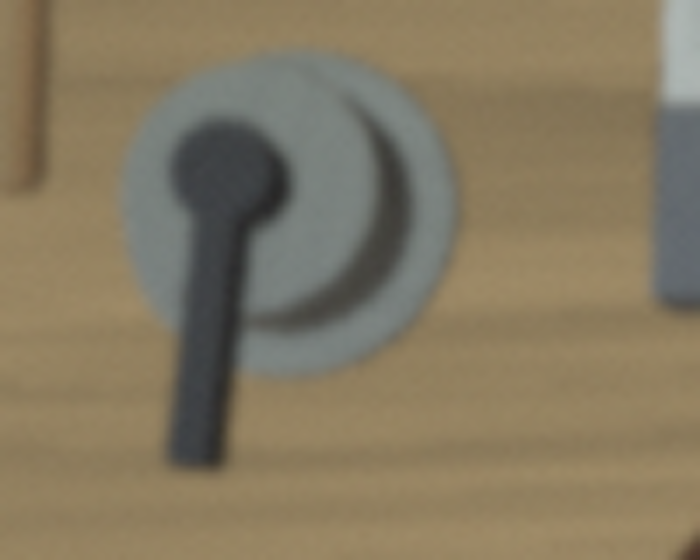

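View pics/lev2.png

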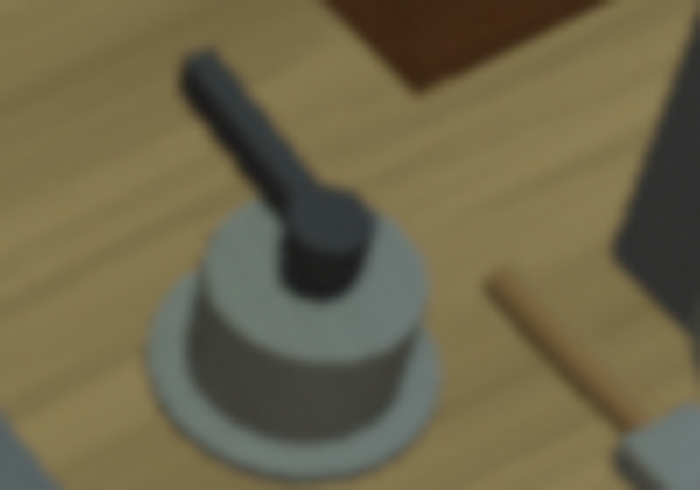

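```bash
python3 - <<'E'
from h import *
p=get_image("top")
print(back(p,[[134,283],[134,378],[0,285]],0))
for z in(100,150,200,250,300): print(z,back(p,[[104,277],[97,390]],z).round())
q=get_image("scene")
for z in (0,150,200,250,300):print(z,back(q,[[450,168],[450,122],[406,127],[412,85],[518,98],[455,60]],z).round()[:,:2].tolist())
s=ctrl.read_state();print(s["eef_pos"],s["qpos"])
E
```

```text
[[421.12131837 525.110204     0.        ]
 [190.96078851 515.42291374   0.        ]
 [424.62967759 860.80161811   0.        ]]
100 [[427. 556. 100.]
 [176. 559. 100.]]
150 [[422. 534. 150.]
 [182. 536. 150.]]
200 [[416. 511. 200.]
 [188. 513. 200.]]
250 [[411. 489. 250.]
 [193. 491. 250.]]
300 [[405. 467. 300.]
 [199. 468. 300.]]
0 [[404.0, 539.0], [243.0, 669.0], [188.0, 531.0], [27.0, 673.0], [269.0, 943.0], [-6.0, 892.0]]
150 [[499.0, 426.0], [359.0, 539.0], [310.0, 418.0], [170.0, 543.0], [381.0, 778.0], [141.0, 733.0]]
200 [[531.0, 388.0], [397.0, 495.0], [351.0, 381.0], [218.0, 499.0], [419.0, 723.0], [190.0, 680.0]]
250 [[563.0, 350.0], [436.0, 452.0], [392.0, 343.0], [265.0, 456.0], [456.0, 668.0], [239.0, 628.0]]
300 [[594.0, 312.0], [474.0, 408.0], [433.0, 306.0], [313.0, 412.0], [494.0, 613.0], [289.0, 575.0]]
[224.55353132 609.98219215 231.29243949] [-1.28378979  0.62841809  0.03847726  1.51742752 -0.0270225   0.99628299
 -0.02000142]
```

>>> {"fn": "step_arm", "kwargs": {
  "moves": "-0.1 -0.3 -0.3 0 0 0 0; -0.252 -0.1 -0.646 0 0 0 0; -0.252 0 -0.646 0 0 0 0; -0.252 0 -0.646 0 0 0 0; -0.252 0 -0.646 0 0 0 0; -0.252 0 -0.646 0 0 0 0; -0.252 0 -0.646 0 0 0 0; -0.252 0 -0.646 0 0 0 0; -0.15 0 -0.35 0 0 0 0; 0 0 0 0 -0.98 0 0; 0 0 0 0 -0.98 0 0; 0 0 0 0 -0.98 0 0; 0 0 0 0 0 0 0; 0 0 0 0 0 0 0"
}}

```text
clock: 3.8
eef_pos: [433.3, 425.4, 252.1]
tool_rot: [-1.572, -0.0, 1.567]
force: [0.4, -0.1, -0.6]
width: 0.1
```

>>> {"fn": "step_arm", "kwargs": {
  "moves": "0 0.8 0 0 0 0 0; 0 0.8 0 0 0 0 0; 0 0.8 0 0 0 0 0; 0 0.7 0 0 0 0 0; 0 0.36 0 0 0 0 0; 0 0 0 0 0 0 0; 0 0 0 0 0 0 0"
}}

```text
clock: 4.5
eef_pos: [432.9, 426.3, 78.8]
tool_rot: [-1.571, -0.0, 1.57]
force: [0.6, 0.6, 0.1]
width: 0.2
```

```bash
python3 - <<'E'
from h import *
for n in("top","scene"):
    p=get_image(n);cv2.imwrite(f"pics/d_{n}.png",cv2.resize(p["color"][150:300,130:330] if n=="top" else p["color"][100:250,360:560],None,fx=3.5,fy=3.5))
E
```

```text
(no output)
```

View pics/d_scene.png

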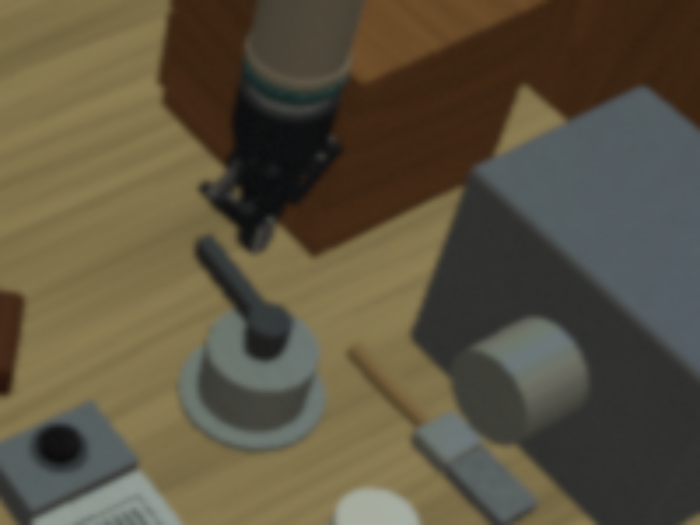

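>>> {"fn": "step_arm", "kwargs": {
  "moves": "-0.22 0 -0.01 0 0 0 0; -0.22 0 -0.01 0 0 0 0; -0.21 0 0.03 0 0 0 0; -0.21 0 0.03 0 0 0 0; -0.21 0 -0.03 0 0 0 0; -0.21 0 -0.03 0 0 0 0; -0.19 0 -0.08 0 0 0 0; -0.19 0 -0.08 0 0 0 0; -0.17 0 -0.12 0 0 0 0; -0.17 0 -0.12 0 0 0 0; -0.12 0 -0.17 0 0 0 0; -0.12 0 -0.17 0 0 0 0; 0 0 0 0 0 0 0"
}}

```text
clock: 5.9
eef_pos: [472.2, 312.0, 78.1]
tool_rot: [-1.571, 0.002, 1.568]
force: [-0.5, -0.2, -0.3]
width: 0.1
```

>>> {"fn": "step_arm", "kwargs": {
  "moves": "-0.06 0 -0.13 0 0 0 0; -0.06 0 -0.13 0 0 0 0; -0.02 0 -0.06 0 0 0 0; 0 0 0 0 0 0 0"
}}

```text
clock: 6.3
eef_pos: [474.9, 311.0, 77.7]
tool_rot: [-1.552, 0.0, 1.577]
force: [-21.5, 7.2, 12.4]
width: 0.3
```

```bash
python3 - <<'E'
from h import *
for n in("top","scene"):
    p=get_image(n);cv2.imwrite(f"pics/e_{n}.png",cv2.resize(p["color"][150:300,130:330] if n=="top" else p["color"][100:250,360:560],None,fx=3.5,fy=3.5))
E
```

```text
(no output)
```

View pics/e_scene.png

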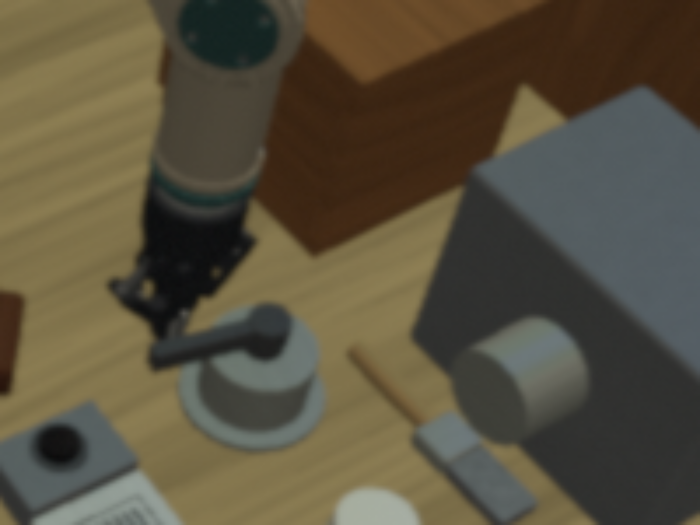

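View pics/e_top.png

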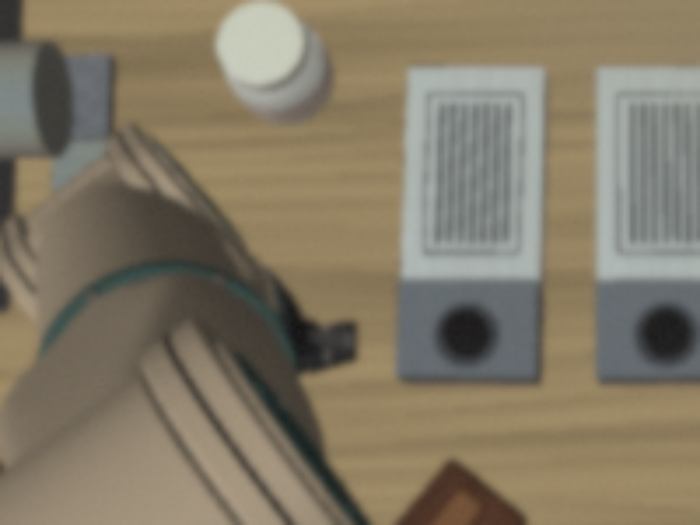

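>>> {"fn": "step_arm", "kwargs": {
  "moves": "0 0 0.4 0 0 0 0; 0 0 0.4 0 0 0 0; 0 -0.8 0 0 0 0 0; 0 -0.8 0 0 0 0 0; -1 0 0 0 0 0 0; -1 0 0 0 0 0 0; 0 0 0 0 0 0 0"
}}

```text
clock: 7.1
eef_pos: [446.4, 198.3, 158.4]
tool_rot: [-1.569, 0.007, 1.561]
force: [-0.3, -0.4, 0.2]
width: 0.1
```

```bash
python3 - <<'E'
from h import *
for n in("top","scene"):
    p=get_image(n);cv2.imwrite(f"pics/f_{n}.png",cv2.resize(p["color"][200:300,150:250] if n=="top" else p["color"][160:230,390:490],None,fx=6,fy=6,interpolation=cv2.INTER_CUBIC))
    for t in["damper_grip","damper_hinge"]:
        for d in nets.place_of(p,t): print(n,t,np.round(d["position"]),d["conf"])
E
```

```text
top damper_hinge [510. 385.  83.] 0.88
top damper_hinge [625. 481.  -2.] 0.6
scene damper_grip [493. 307.  82.] 0.79
scene damper_grip [512. 382.  84.] 0.57
scene damper_grip [598. 193.  -4.] 0.28
scene damper_hinge [511. 382.  85.] 0.7
```

View pics/f_scene.png

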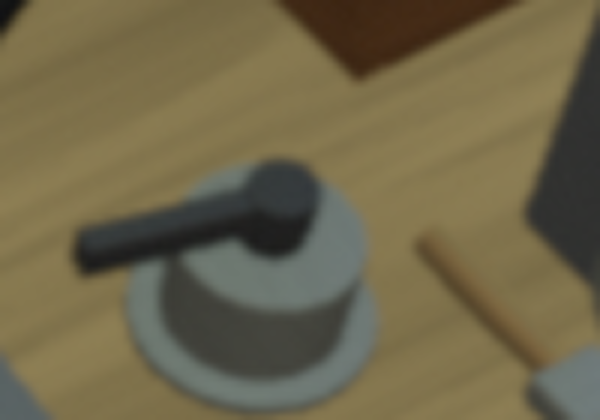

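View pics/f_top.png

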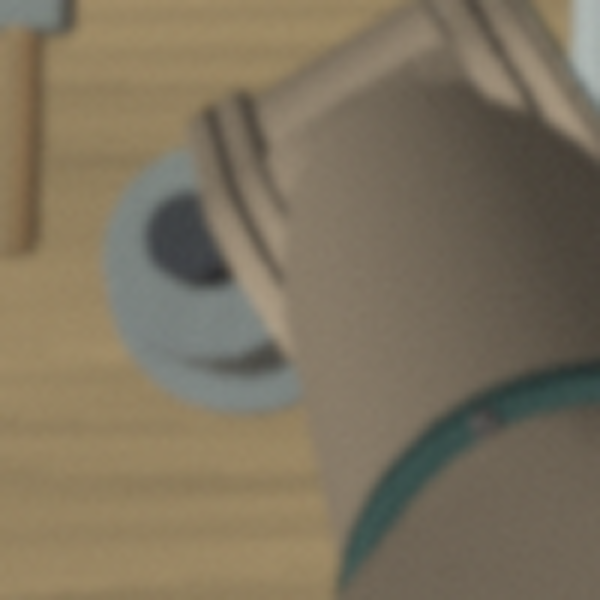

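>>> {"fn": "step_arm", "kwargs": {
  "moves": "-0.06 0 -0.55 0 0 0 0; 0 0 -0.52 0 0 0 0; 0 0.6 0 0 0 0 0; 0 0.6 0 0 0 0 0; 0 0.3 0 0 0 0 0; 0 0 0 0 0 0 0; 0 0 0 0 0 0 0"
}}

```text
clock: 8.1
eef_pos: [499.9, 205.1, 83.3]
tool_rot: [-1.571, -0.0, 1.572]
force: [0.2, -0.3, 0.6]
width: -0.1
```

>>> {"fn": "step_arm", "kwargs": {
  "moves": "-0.2 0.1 0 0 0 0 0; 0 0.1 0 0 0 0 0; 0 0.06 0 0 0 0 0; 0 0.06 0 0 0 0 0; 0 0.06 0 0 0 0 0; 0 0.06 0 0 0 0 0; 0 0.06 0 0 0 0 0; 0 0 0 0 0 0 0; 0 0 0 0 0 0 0"
}}

```text
clock: 9.0
eef_pos: [499.9, 194.2, 58.2]
tool_rot: [-1.571, 0.0, 1.571]
force: [-0.4, 0.7, 0.1]
width: -0.1
```

>>> {"fn": "step_arm", "kwargs": {
  "moves": "0 0.06 0 0 0 0 0; 0 0.06 0 0 0 0 0; 0 0.06 0 0 0 0 0; 0 0.06 0 0 0 0 0; 0 0.04 0 0 0 0 0; 0 0 0 0 0 0 0; 0 0 0 0 0 0 0"
}}

```text
clock: 9.7
eef_pos: [501.1, 194.6, 45.1]
tool_rot: [-1.573, -0.001, 1.571]
force: [-0.0, -0.1, 7.8]
width: -0.1
```

>>> {"fn": "step_arm", "kwargs": {
  "moves": "0 -0.08 0 0 0 0 0; 0 -0.08 0 0 0 0 0; 0 -0.08 0 0 0 0 0; 0 -0.08 0 0 0 0 0; 0 -0.08 0 0 0 0 0; 0 -0.08 0 0 0 0 0; 0 0 0 0 0 0 0; 0 0 0 0 0 0 0; 0 0 0 0 0 0 0; 0 0 0 0 0 0 0; 0 0 0 0 0 0 0; 0 0.05 0 0 0 0 0; 0 0.05 0 0 0 0 0; 0 0.05 0 0 0 0 0; 0 0.05 0 0 0 0 0; 0 0 0 0 0 0 0; 0 0 0 0 0 0 0"
}}

```text
clock: 11.4
eef_pos: [500.0, 194.2, 58.3]
tool_rot: [-1.571, -0.0, 1.571]
force: [-0.9, -0.1, 3.1]
width: -0.2
```

Button A was latched in and is now clicked out, confirmed by 3.1 N at 58 mm. Next is B.

>>> {"fn": "step_arm", "kwargs": {
  "moves": "0 -0.1 0 0 0 0 0; 0 -0.1 0 0 0 0 0; 0 -0.4 0 0 0 0 0; -0.7 0 0 0 0 0 0; -0.7 0 0 0 0 0 0; -0.7 0 0.04 0 0 0 0; -0.6 0 0 0 0 0 0; 0 0.2 0 0 0 0 0; 0 0.2 0 0 0 0 0; 0 0.06 0 0 0 0 0; 0 0.06 0 0 0 0 0; 0 0.06 0 0 0 0 0; 0 0 0 0 0 0 0; 0 0 0 0 0 0 0"
}}

```text
clock: 12.8
eef_pos: [498.0, 59.6, 59.3]
tool_rot: [-1.571, -0.0, 1.572]
force: [0.4, -0.8, -0.1]
width: 0.1
```

>>> {"fn": "step_arm", "kwargs": {
  "moves": "0 0.06 0 0 0 0 0; 0 0.06 0 0 0 0 0; 0 0.06 0 0 0 0 0; 0 0.06 0 0 0 0 0; 0 0.05 0 0 0 0 0; 0 0 0 0 0 0 0; 0 0 0 0 0 0 0"
}}

```text
clock: 13.5
eef_pos: [498.4, 59.2, 45.1]
tool_rot: [-1.572, -0.0, 1.571]
force: [-0.2, 0.8, 5.1]
width: -0.2
```

>>> {"fn": "step_arm", "kwargs": {
  "moves": "0 -0.08 0 0 0 0 0; 0 -0.08 0 0 0 0 0; 0 -0.08 0 0 0 0 0; 0 -0.08 0 0 0 0 0; 0 -0.08 0 0 0 0 0; 0 -0.08 0 0 0 0 0; 0 0 0 0 0 0 0; 0 0 0 0 0 0 0; 0 0 0 0 0 0 0; 0 0 0 0 0 0 0; 0 0 0 0 0 0 0; 0 0.05 0 0 0 0 0; 0 0.05 0 0 0 0 0; 0 0.05 0 0 0 0 0; 0 0.05 0 0 0 0 0; 0 0 0 0 0 0 0; 0 0 0 0 0 0 0"
}}

```text
clock: 15.2
eef_pos: [497.9, 59.1, 58.8]
tool_rot: [-1.571, 0.0, 1.571]
force: [-1.3, 0.4, 3.8]
width: -0.0
```

Button B is out too. Next is C at (477,-75).

>>> {"fn": "step_arm", "kwargs": {
  "moves": "0 -0.1 0 0 0 0 0; 0 -0.1 0 0 0 0 0; 0 -0.4 0 0 0 0 0; -0.7 0 0.1 0 0 0 0; -0.7 0 0.1 0 0 0 0; -0.7 0 0.12 0 0 0 0; -0.58 0 0.1 0 0 0 0; 0 0.2 0 0 0 0 0; 0 0.2 0 0 0 0 0; 0 0.06 0 0 0 0 0; 0 0.06 0 0 0 0 0; 0 0.06 0 0 0 0 0; 0 0 0 0 0 0 0; 0 0 0 0 0 0 0"
}}

```text
clock: 16.6
eef_pos: [477.4, -74.5, 60.0]
tool_rot: [-1.572, -0.0, 1.572]
force: [-0.3, 0.6, 3.3]
width: 0.1
```

>>> {"fn": "step_arm", "kwargs": {
  "moves": "0 0.04 0 0 0 0 0; 0 0 0 0 0 0 0; 0 0 0 0 0 0 0"
}}

```text
clock: 16.9
eef_pos: [476.9, -74.9, 57.9]
tool_rot: [-1.571, 0.0, 1.571]
force: [0.5, -0.3, 4.6]
width: -0.0
```

>>> {"fn": "step_arm", "kwargs": {
  "moves": "0 -0.08 0 0 0 0 0; 0 -0.1 0 0 0 0 1; 0 -0.6 0 0 0 0 1; 0 -0.8 0 0 0 0 1; 0.6 -0.8 0.6 0 0 0 1; 0.6 0 0.6 0 0 0 1; 0 0 0 0 0 0 1; 0 0 0 0 0 0 1"
}}

```text
clock: 17.7
eef_pos: [420.6, -18.8, 171.5]
tool_rot: [-1.571, 0.0, 1.572]
force: [0.2, 0.0, -0.6]
width: 85.5
```

```bash
python3 - <<'E'
from h import *
for n in("top","scene"):
    p=get_image(n);cv2.imwrite(f"pics/g_{n}.png",p["color"])
    for d in nets.cut_out(p,"plate0"): print(n,round(d["conf"],2),rect(p,d["pixels"],6))
    for t in["damper_grip","damper_hinge","bay0"]:
        for d in nets.place_of(p,t): print(n,t,np.round(d["position"]),round(d["conf"],2))
E
```

```text
top 0.98 (639.4, -250.8, 111.7, 61.6, -49.4)
top 0.79 (481.0, -244.2, 114.6, 63.0, 8.4)
top 0.74 (511.4, -392.8, 110.5, 60.9, -10.0)
top 0.57 (587.7, 55.1, 237.6, 107.9, -1.0)
top damper_grip [487. 307.  85.] 0.88
top damper_hinge [509. 384.  83.] 0.93
top bay0 [616.  52.  34.] 0.85
top bay0 [596. -78.  30.] 0.67
top bay0 [356. 210.   1.] 0.4
scene 0.96 (510.0, -393.7, 111.1, 59.5, -10.1)
scene 0.92 (304.1, -225.6, 104.1, 62.3, 59.0)
scene 0.74 (638.2, -250.8, 111.9, 62.7, -50.6)
scene 0.66 (480.3, -246.3, 112.2, 62.3, 10.0)
scene damper_grip [495. 305.  79.] 0.7
scene damper_grip [592.  52.  -1.] 0.2
scene damper_hinge [512. 383.  84.] 0.88
scene damper_hinge [593.  54.  -0.] 0.61
scene damper_hinge [357. 209.  -2.] 0.21
scene bay0 [619.  51.  31.] 0.82
scene bay0 [597. -81.  25.] 0.69
scene bay0 [618. 188.  32.] 0.65
```

View pics/g_top.png

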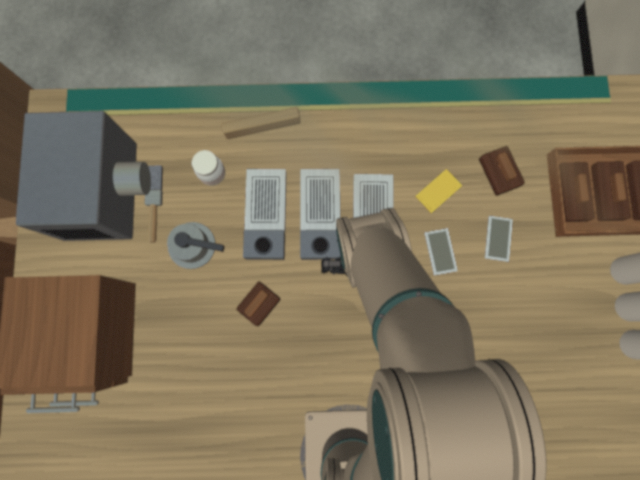

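```bash
python3 - <<'E'
from h import *
p=get_image("top")
for fn,ref in(("pics/top0.png",np.array([430,387.])),("pics/g_top.png",np.array([490,306.]))):
    im=cv2.imread(fn).astype(float);H=np.array([510.5,383])
    # rectified top at z=95, find dark centre at radii
    for r in(0,):pass
    out=[]
    for r in range(45,96,5):
        th=np.radians(np.arange(150,300,0.5))
        P=np.c_[H[0]+r*np.cos(th),H[1]+r*np.sin(th),np.full(len(th),95.)]
        uv=proj(p,P).astype(np.float32)
        g=cv2.remap(im.sum(2).astype(np.float32),uv[:,0][None],uv[:,1][None],cv2.INTER_LINEAR)[0]
        w=np.clip(230-g,0,None);i=g.argmin();sel=abs(np.arange(len(th))-i)<40;w=w*sel
        c=(w*th).sum()/w.sum();out.append((H+r*np.array([np.cos(c),np.sin(c)])))
    out=np.array(out);v=cv2.fitLine(out.astype(np.float32),cv2.DIST_HUBER,0,.01,.01).ravel()
    print(np.degrees(np.arctan2(v[1],v[0])),v[2:],out[::3].round(1).tolist())
E
```

```text
-6.018624 [443.01843 383.27795] [[465.5, 381.0], [450.5, 382.7], [435.5, 384.0], [420.5, 385.4]]
76.68857 [495.2231 312.3184] [[501.9, 338.8], [493.9, 325.4], [494.6, 309.7], [491.4, 295.1]]
```

```bash
python3 - <<'E'
import cv2
a=cv2.imread("pics/g_top.png")[220:270,160:240];b=cv2.imread("pics/top0.png")[220:290,150:230]
cv2.imwrite("pics/g2.png",cv2.resize(a,None,fx=9,fy=9,interpolation=cv2.INTER_CUBIC))
E
```

```text
(no output)
```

View pics/g2.png

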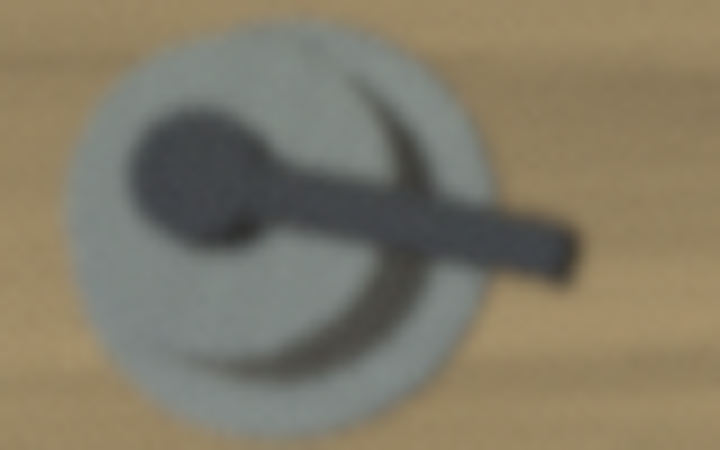

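>>> {"fn": "step_arm", "kwargs": {
  "moves": "-0.756 0 -0.2 0 0 0 1; -0.756 0 -0.2 0 0 0 1; -0.756 0 -0.2 0 0 0 1; -0.756 0 -0.2 0 0 0 1; -0.756 0 -0.2 0 0 0 1; -0.756 0 -0.2 0 0 0 1; 0 0.3 0 0 -0.655 0 0.88; 0 0.3 0 0 -0.655 0 0.88; 0 0.3 0 0 0 0 0.88; 0 0 0 0 0 0 0.88; 0 0 0 0 0 0 0.88"
}}

```text
clock: 19.35
eef_pos: [481.1, -245.9, 126.1]
tool_rot: [-1.57, -0.0, 1.728]
force: [-0.0, -0.7, 0.7]
width: 75.5
```

```bash
python3 - <<'E'
from h import *
s=ctrl.read_state();print(s["eef_pos"],s["tool_rot"],s["width"])
for n in("top","scene"):
    p=get_image(n);cv2.imwrite(f"pics/h_{n}.png",cv2.resize(p["color"][210:360,100:300],None,fx=4,fy=4,interpolation=cv2.INTER_CUBIC))
    for d in nets.cut_out(p,"plate0"): print(n,round(d["conf"],2),rect(p,d["pixels"],6))
E
```

```text
[ 481.14539928 -245.87743019  126.07464403] [-1.57030582e+00 -3.90910932e-04  1.72782466e+00] 75.47250177745144
top 0.72 (305.9, -225.0, 110.8, 61.6, 56.1)
top 0.65 (466.4, -247.0, 76.5, 59.9, 8.9)
top 0.63 (640.1, -249.8, 111.4, 61.2, -50.2)
top 0.59 (479.3, -380.9, 54.5, 53.3, 88.5)
scene 0.65 (480.2, -245.7, 114.5, 62.6, 9.4)
scene 0.62 (637.0, -250.8, 109.6, 62.3, -51.6)
scene 0.61 (575.9, 199.7, 253.5, 117.6, -2.9)
scene 0.58 (510.2, -393.9, 111.0, 60.0, -10.1)
scene 0.47 (287.4, -270.5, 34.5, 16.0, -22.6)
```

View pics/h_scene.png

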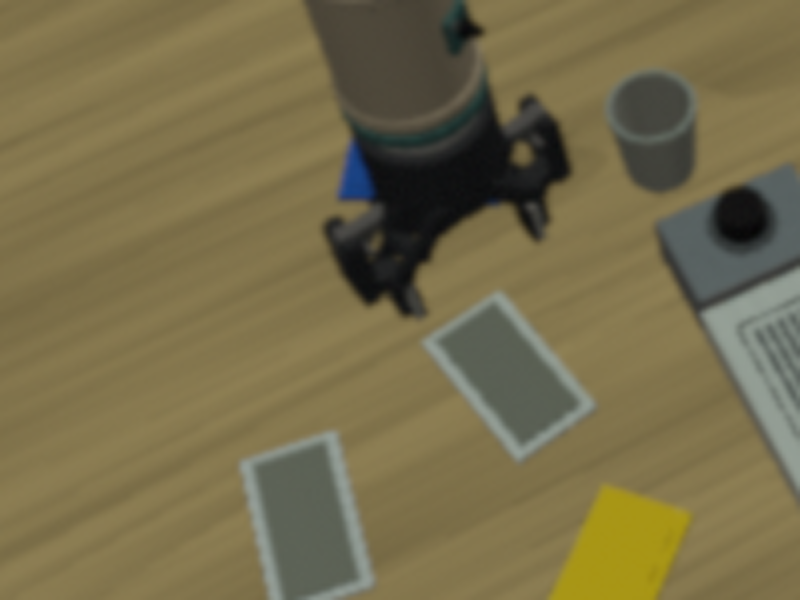

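>>> {"fn": "step_arm", "kwargs": {
  "moves": "0 0.7 0 0 0 0 0.88; 0 0.7 0 0 0 0 0.88; 0 0.5 0 0 0 0 0.88; 0 0.2 0 0 0 0 0.88; 0 0.1 0 0 0 0 0.88; 0 0.08 0 0 0 0 0.88; 0 0.06 0 0 0 0 0.88; 0 0.06 0 0 0 0 0.88; 0 0 0 0 0 0 0.88; 0 0 0 0 0 0 0.88"
}}

```text
clock: 20.55
eef_pos: [481.4, -246.1, 6.5]
tool_rot: [-1.571, 0.0, 1.728]
force: [0.6, 0.5, 0.4]
width: 75.0
```

>>> {"fn": "step_arm", "kwargs": {
  "moves": "0 0.06 0 0 0 0 0.88; 0 0.06 0 0 0 0 0.88; 0 0.06 0 0 0 0 0.88; 0 0 0 0 0 0 0.88; 0 0 0 0 0 0 0.88"
}}

```text
clock: 21.05
eef_pos: [481.1, -245.9, -3.1]
tool_rot: [-1.57, -0.0, 1.728]
force: [-0.0, 0.2, 0.1]
width: 75.5
```

```bash
python3 - <<'E'
from h import *
p=get_image("scene");cv2.imwrite("pics/i.png",cv2.resize(p["color"][240:360,150:310],None,fx=5,fy=5,interpolation=cv2.INTER_CUBIC))
E
```

```text
(no output)
```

View pics/i.png

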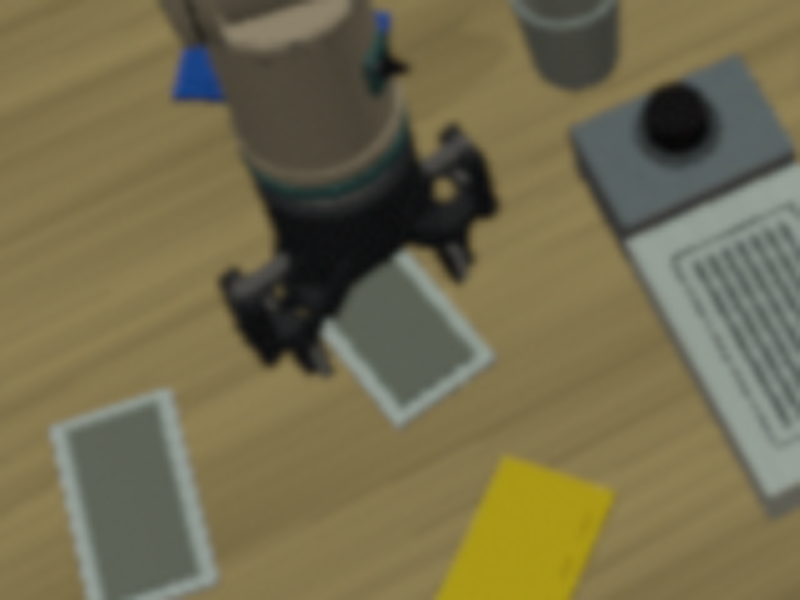

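>>> {"fn": "step_arm", "kwargs": {
  "moves": "0 0 0 0 0 0 0.7; 0 0 0 0 0 0 0.5; 0 0 0 0 0 0 0.4; 0 0 0 0 0 0 0.4; 0 0 0 0 0 0 0.4"
}}

```text
clock: 21.6
eef_pos: [481.3, -246.0, -2.1]
tool_rot: [-1.571, 0.0, 1.728]
force: [-1.2, 0.7, 6.7]
width: 57.7
```

>>> {"fn": "step_arm", "kwargs": {
  "moves": "0 -0.06 0 0 0 0 0.3; 0 -0.1 0 0 0 0 0.3; 0 -0.4 0 0 0 0 0.3; 0 -0.6 0 0 0 0 0.3; 0 -0.6 0 0 0 0 0.3; 0 0 0 0 0 0 0.3; 0 0 0 0 0 0 0.3"
}}

```text
clock: 22.3
eef_pos: [481.4, -246.2, 85.6]
tool_rot: [-1.572, 0.001, 1.728]
force: [-0.4, -0.2, -1.0]
width: 56.9
```

```bash
python3 - <<'E'
from h import *
p=get_image("scene");cv2.imwrite("pics/j.png",cv2.resize(p["color"][210:330,150:310],None,fx=5,fy=5,interpolation=cv2.INTER_CUBIC))
p=get_image("top");cv2.imwrite("pics/jt.png",cv2.resize(p["color"][180:300,380:540],None,fx=5,fy=5,interpolation=cv2.INTER_CUBIC))
E
```

```text
(no output)
```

View pics/j.png

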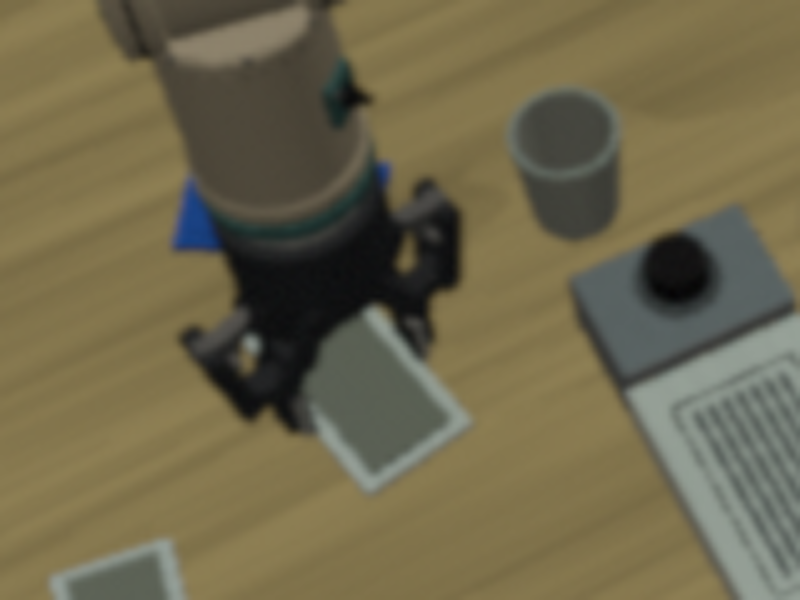

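View pics/jt.png

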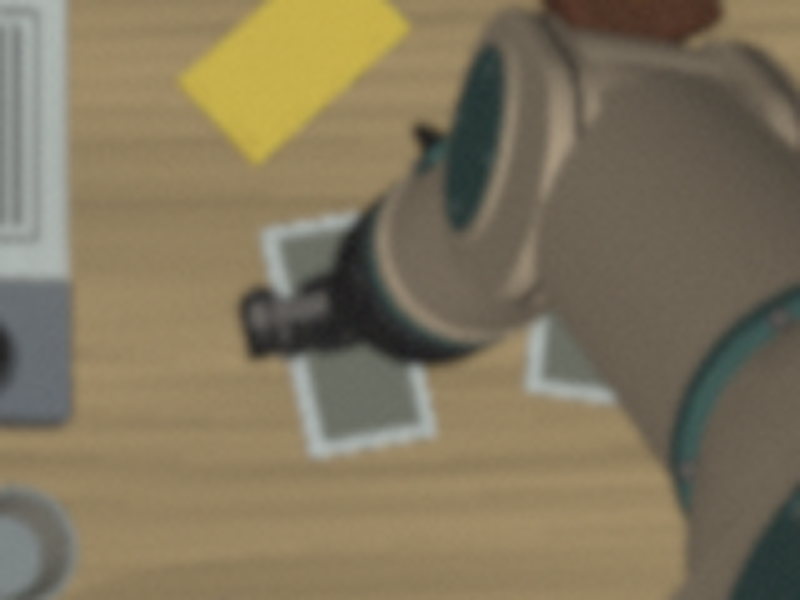

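```bash
python3 - <<'E'
from h import *
p=get_image("top");q=get_image("scene")
o=np.array([160,140])
C=np.array([[420,88],[478,87],[481,184],[420,184]]);B=np.array([[307,75],[365,74],[366,172],[307,172]])
for P in(C,B):
    W=back(p,P/2.1+o,30);print(W.round(1)[:,:2].tolist(),W.mean(0).round(1))
for (x,y) in((597,-79.5),(618,53)):
    print(proj(p,[[x,y,30]]),proj(q,[[x,y,30]]))
    L=np.radians(-2 if y<0 else -1);c,s=np.cos(L),np.sin(L)
    K=[[x+a*c-b*s,y+a*s+b*c,30] for a,b in((60,35),(60,-35),(-60,-35),(-60,35))]
    # outline check on initial pictures
    for n,cam in(("top0",p),("scene0",q)):
        im=cv2.imread(f"pics/{n}.png") if not y>0 else cv2.imread(f"pics/ol_{n}.png")
        big=im if y>0 else cv2.resize(im,None,fx=4,fy=4,interpolation=cv2.INTER_CUBIC)
        cv2.polylines(big,[(proj(cam,K)*4+1.5).round().astype(int)],True,(0,0,255),1)
        cv2.imwrite(f"pics/ol_{n}.png",big)
a=cv2.imread("pics/ol_top0.png")[640:1080,1160:1620];b=cv2.imread("pics/ol_scene0.png")[900:1380,1040:1600]
cv2.imwrite("pics/ola.png",a);cv2.imwrite("pics/olb.png",b)
E
```

```text
[[659.5, -47.6], [658.9, -117.4], [539.9, -115.2], [541.7, -43.1]] [600.  -80.8  30. ]
[[679.3, 88.1], [678.7, 18.1], [557.9, 20.4], [559.7, 90.4]] [618.9  54.2  30. ]
[[373.69964276 205.62393497]] [[305.61118432 303.50334721]]
[[320.61092207 198.83184187]] [[354.94936148 285.93384482]]
```

View pics/ola.png

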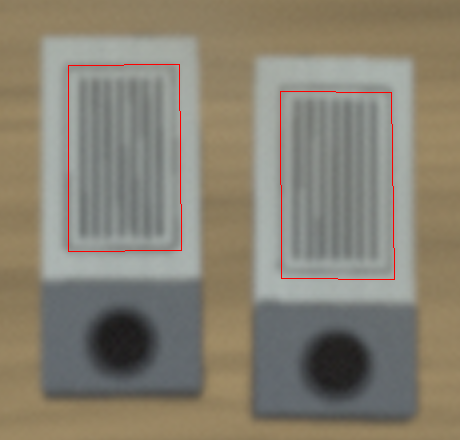

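View pics/olb.png

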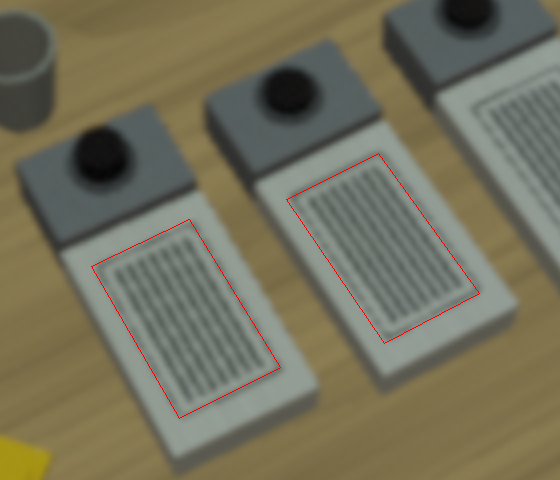

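>>> {"fn": "step_arm", "kwargs": {
  "moves": "0 -0.5 0 0 0.4 0 0.3; 0 0 0 0 0.6 0 0.3; 0 0 0 0 0.6 0 0.3; 0.569 0 -0.369 0 0 0 0.3; 0.569 0 -0.369 0 0 0 0.3; 0.569 0 -0.369 0 0 0 0.3; 0.569 0 -0.369 0 0 0 0.3; 0.569 0 -0.369 0 0 0 0.3; 0.569 0 -0.369 0 0 0 0.3; 0 0 0 0 0 0 0.3; 0 0 0 0 0 0 0.3"
}}

```text
clock: 23.6
eef_pos: [597.3, -77.9, 108.8]
tool_rot: [-1.569, -0.0, 1.538]
force: [-0.5, 0.0, -2.4]
width: 57.1
```

```bash
python3 - <<'E'
from h import *
p=get_image("scene");cv2.imwrite("pics/k.png",cv2.resize(p["color"][210:360,230:430],None,fx=4,fy=4,interpolation=cv2.INTER_CUBIC))
print(ctrl.read_state()["qpos"])
for d in nets.cut_out(p,"plate0"): print(round(d["conf"],2),rect(p,d["pixels"],6),rect(p,d["pixels"],118))
E
```

```text
[ 0.16391647  0.71516674 -0.12594833  1.75880284  0.13273338  0.67851678
  1.50104105]
0.97 (303.9, -226.0, 113.0, 62.3, 59.0) (384.8, -237.9, 102.2, 56.3, 59.0)
0.85 (510.5, -394.3, 109.7, 59.4, -10.1) (571.6, -390.0, 99.2, 53.7, -10.1)
0.76 (553.6, -49.3, 94.9, 67.7, -2.9) (610.6, -78.1, 85.8, 61.2, -2.9)
0.55 (637.6, -251.2, 116.1, 67.2, -51.3) (686.5, -260.7, 104.9, 60.8, -51.3)
```

View pics/k.png

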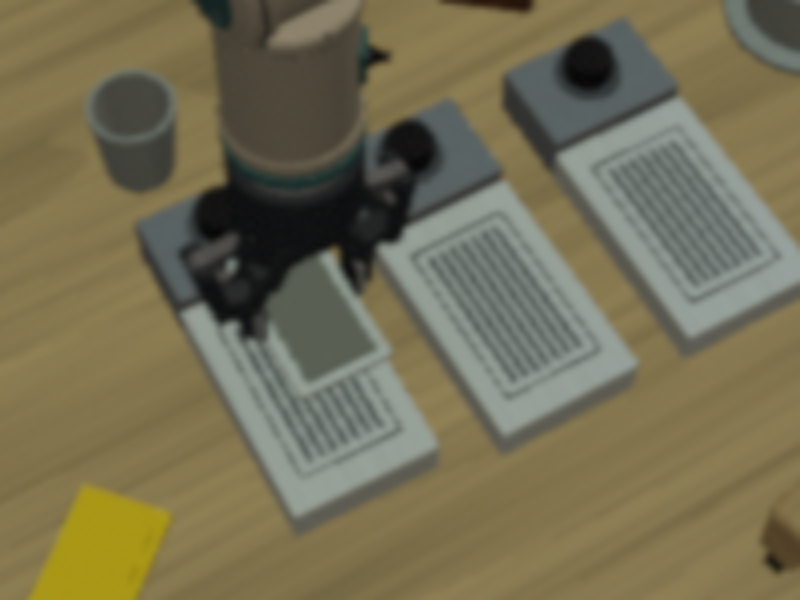

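>>> {"fn": "step_arm", "kwargs": {
  "moves": "-0.03 0.5 0 0 0 0 0.3; 0 0.5 0 0 0 0 0.3; 0 0.4 0 0 0 0 0.3; 0 0.06 0 0 0 0 0.3; 0 0.06 0 0 0 0 0.3; 0 0.04 0 0 0 0 0.3; 0 0 0 0 0 0 0.3; 0 0 0 0 0 0 0.3"
}}

```text
clock: 24.5
eef_pos: [598.3, -80.8, 32.9]
tool_rot: [-1.572, 0.0, 1.536]
force: [0.4, -0.5, -2.1]
width: 57.3
```

>>> {"fn": "step_arm", "kwargs": {
  "moves": "0 0.04 0 0 0 0 0.3; 0 0.03 0 0 0 0 0.3; 0 0 0 0 0 0 0.3; 0 0 0 0 0 0 0.3"
}}

```text
clock: 24.9
eef_pos: [597.7, -80.7, 28.5]
tool_rot: [-1.571, -0.0, 1.536]
force: [0.2, 0.5, -0.6]
width: 57.0
```

>>> {"fn": "step_arm", "kwargs": {
  "moves": "0 0.015 0 0 0 0 0.3; 0 0 0 0 0 0 0.75; 0 0 0 0 0 0 0.85; 0 0 0 0 0 0 0.9; 0 0 0 0 0 0 0.9; 0 -0.1 0 0 0 0 0.9; 0 -0.5 0 0 0 0 0.9; 0 -0.8 0 0 0 0 0.9; 0 -0.8 0 0 0 0 0.9; 0 0 0 0 0 0 0.9"
}}

```text
clock: 25.9
eef_pos: [601.8, -81.0, 143.8]
tool_rot: [-1.582, 0.001, 1.536]
force: [0.6, 0.3, 0.8]
width: 76.8
```

```bash
python3 - <<'E'
from h import *
p=get_image("scene");cv2.imwrite("pics/l.png",cv2.resize(p["color"][210:360,230:430],None,fx=4,fy=4,interpolation=cv2.INTER_CUBIC))
for d in nets.cut_out(p,"plate0"): print(round(d["conf"],2),rect(p,d["pixels"],6),rect(p,d["pixels"],36))
E
```

```text
0.95 (305.7, -226.5, 111.0, 64.5, 55.9) (327.3, -229.7, 108.2, 62.8, 55.9)
0.73 (510.7, -394.1, 112.2, 60.6, -9.7) (527.1, -393.0, 109.3, 59.0, -9.7)
0.56 (583.0, -73.5, 115.3, 62.3, -1.0) (597.5, -80.6, 112.3, 60.7, -1.0)
0.54 (342.5, 223.0, 130.0, 73.2, -38.9) (363.1, 208.3, 126.6, 71.4, -38.9)
```

View pics/l.png

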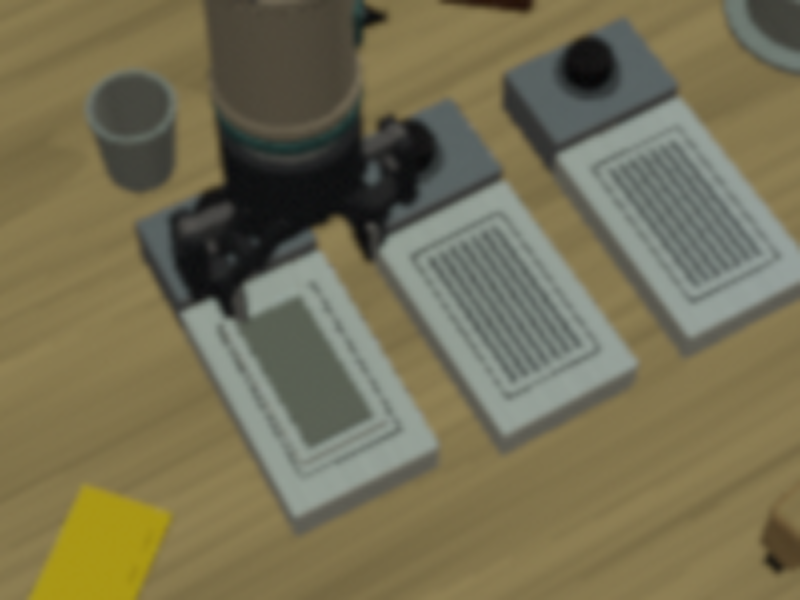

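>>> {"fn": "step_arm", "kwargs": {
  "moves": "-0.702 0 0.17 0 0 0 0.9; -0.702 0 0.17 0 0 0 0.9; -0.702 0 0.17 0 0 0 0.9; -0.702 0 0.17 0 0 0 0.9; -0.702 0 0.17 0 0 0 0.9; -0.702 0 0.17 0 0 0 0.9; -0.702 0 0.17 0 0 0 0.9; -0.702 0 0.17 0 0 0 0.9; -0.702 0 0.17 0 0 0 0.88; 0 0.2 0 0 0.58 0 0.88; 0 0.2 0 0 0.58 0 0.88; 0 0 0 0 0 0 0.88; 0 0 0 0 0 0 0.88"
}}

```text
clock: 27.3
eef_pos: [509.7, -393.0, 116.7]
tool_rot: [-1.569, -0.001, 1.399]
force: [0.0, -0.2, -0.1]
width: 75.3
```

```bash
python3 - <<'E'
from h import *
p=get_image("scene");cv2.imwrite("pics/m.png",p["color"])
q=get_image("top");cv2.imwrite("pics/mt.png",q["color"])
for n,c in(("s",p),("t",q)):
  for d in nets.cut_out(c,"plate0"): print(n,round(d["conf"],2),rect(c,d["pixels"],6),rect(c,d["pixels"],36))
E
```

```text
s 0.95 (582.5, -72.8, 115.5, 63.3, -2.0) (597.0, -79.9, 112.5, 61.7, -2.0)
s 0.78 (304.0, -226.9, 106.7, 62.2, 56.7) (325.6, -230.0, 104.0, 60.6, 56.7)
s 0.69 (510.5, -393.9, 111.7, 60.3, -9.8) (526.9, -392.8, 108.8, 58.8, -9.8)
t 0.94 (638.4, -250.4, 109.3, 60.6, -48.9) (630.2, -243.0, 106.6, 59.1, -48.9)
t 0.67 (510.8, -392.7, 109.3, 61.2, -10.1) (505.7, -381.8, 106.6, 59.6, -10.1)
t 0.67 (305.6, -226.9, 110.2, 60.9, 54.6) (305.6, -220.0, 107.5, 59.4, 54.6)
t 0.57 (606.3, -83.0, 113.0, 66.8, -1.5) (598.8, -79.7, 110.3, 65.2, -1.5)
```

View pics/m.png

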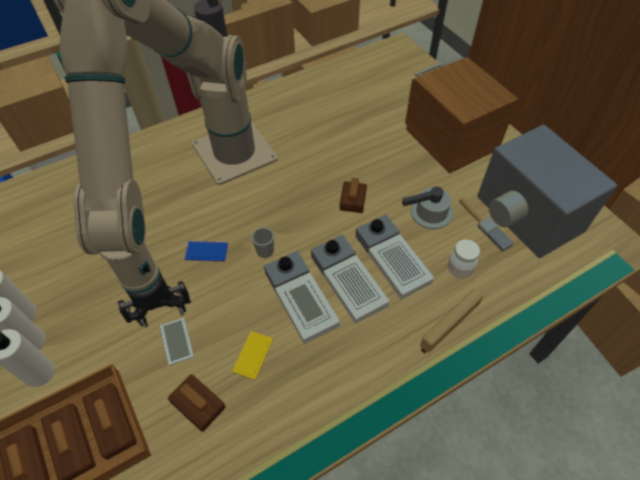

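>>> {"fn": "step_arm", "kwargs": {
  "moves": "0 0.7 -0.01 0 0 0 0.88; 0 0.7 0 0 0 0 0.88; 0 0.5 0 0 0 0 0.88; 0 0.2 0 0 0 0 0.88; 0 0.08 0 0 0 0 0.88; 0 0.06 0 0 0 0 0.88; 0 0.06 0 0 0 0 0.88; 0 0.06 0 0 0 0 0.88; 0 0 0 0 0 0 0.88; 0 0 0 0 0 0 0.88"
}}

```text
clock: 28.5
eef_pos: [510.9, -394.0, 0.2]
tool_rot: [-1.571, 0.0, 1.397]
force: [-0.8, 0.6, -0.0]
width: 75.5
```

>>> {"fn": "step_arm", "kwargs": {
  "moves": "0 0.05 0 0 0 0 0.88; 0 0 0 0 0 0 0.88; 0 0 0 0 0 0 0.7; 0 0 0 0 0 0 0.5; 0 0 0 0 0 0 0.3; 0 0 0 0 0 0 0.3; 0 0 0 0 0 0 0.3"
}}

```text
clock: 29.2
eef_pos: [510.9, -393.9, -1.9]
tool_rot: [-1.571, 0.0, 1.397]
force: [-1.4, 0.7, 5.4]
width: 57.3
```

>>> {"fn": "step_arm", "kwargs": {
  "moves": "0 -0.06 0 0 0 0 0.3; 0 -0.1 0 0 0 0 0.3; 0 -0.4 0 0 0 0 0.3; 0 -0.6 0 0 0 0 0.3; 0 -0.8 0 0 0 0 0.3; 0 -0.2 0 0 0 0 0.3; 0 0 0 0 0 0 0.3; 0 0 0 0 0 0 0.3"
}}

```text
clock: 30.0
eef_pos: [510.1, -393.4, 104.5]
tool_rot: [-1.569, -0.001, 1.397]
force: [-0.7, -0.2, -1.6]
width: 57.2
```

```bash
python3 - <<'E'
from h import *
p=get_image("scene");cv2.imwrite("pics/n.png",cv2.resize(p["color"][230:380,80:280],None,fx=4,fy=4,interpolation=cv2.INTER_CUBIC))
E
```

```text
(no output)
```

View pics/n.png

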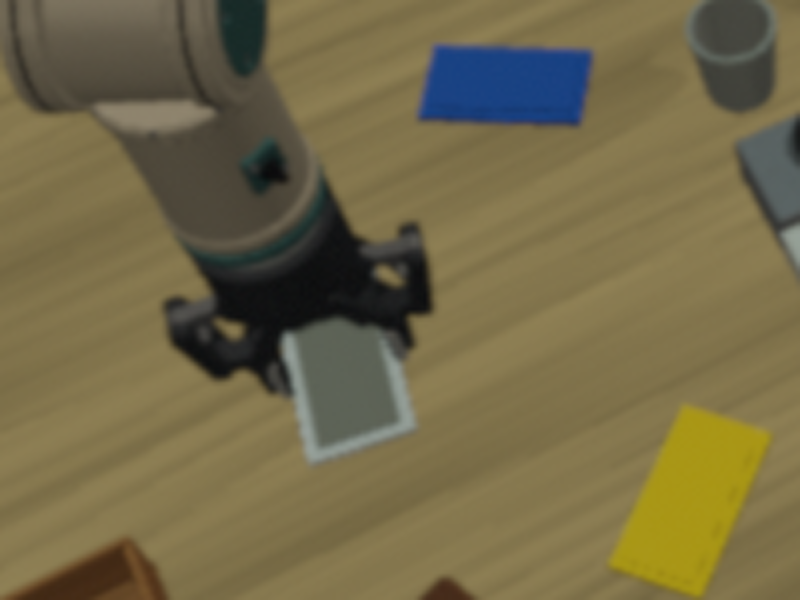

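>>> {"fn": "step_arm", "kwargs": {
  "moves": "0 -0.1 0 0 -0.65 0 0.3; 0 0 0 0 -0.65 0 0.3; 0.5 0 -0.11 0 0 0 0.3; 0.816 0 -0.183 0 0 0 0.3; 0.816 0 -0.183 0 0 0 0.3; 0.816 0 -0.183 0 0 0 0.3; 0.816 0 -0.183 0 0 0 0.3; 0.816 0 -0.183 0 0 0 0.3; 0.816 0 -0.183 0 0 0 0.3; 0.816 0 -0.183 0 0 0 0.3; 0.816 0 -0.183 0 0 0 0.3; 0.816 0 -0.183 0 0 0 0.3; 0.816 0 -0.183 0 0 0 0.3; 0.316 0 -0.07 0 0 0 0.3; 0 0 0 0 0 0 0.3; 0 0 0 0 0 0 0.3"
}}

```text
clock: 31.65
eef_pos: [618.3, 51.5, 109.0]
tool_rot: [-1.568, 0.002, 1.552]
force: [-0.5, -1.0, -0.8]
width: 57.4
```

```bash
python3 - <<'E'
from h import *
print(ctrl.read_state()["eef_pos"])
p=get_image("scene");cv2.imwrite("pics/o.png",cv2.resize(p["color"][200:350,240:440],None,fx=4,fy=4,interpolation=cv2.INTER_CUBIC))
for d in nets.cut_out(p,"plate0"): print(round(d["conf"],2),rect(p,d["pixels"],36))
E
```

```text
[618.28745851  51.53968495 109.02956592]
0.86 (596.5, -81.1, 115.4, 63.0, -1.6)
0.86 (325.5, -228.8, 113.1, 64.4, 55.7)
0.73 (595.0, 83.2, 86.1, 67.3, -1.8)
0.56 (651.7, -251.9, 111.0, 62.9, -51.6)
```

View pics/o.png

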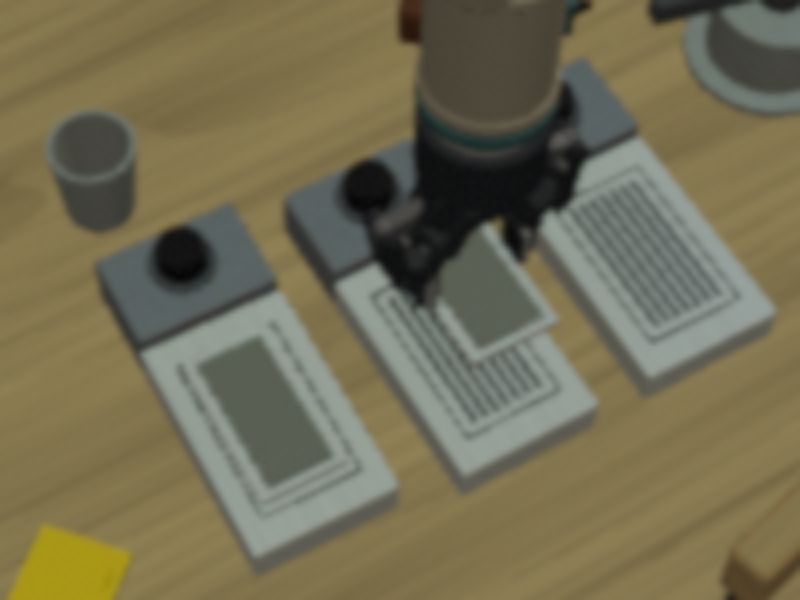

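>>> {"fn": "step_arm", "kwargs": {
  "moves": "0 0 0 0 0 0 0.3; 0 0.5 0 0 0 0 0.3; 0 0.5 0 0 0 0 0.3; 0 0.4 0 0 0 0 0.3; 0 0.06 0 0 0 0 0.3; 0 0.06 0 0 0 0 0.3; 0 0 0 0 0 0 0.3; 0 0 0 0 0 0 0.3"
}}

```text
clock: 32.55
eef_pos: [620.2, 53.0, 35.4]
tool_rot: [-1.573, -0.0, 1.552]
force: [0.3, -0.7, -0.5]
width: 56.7
```

>>> {"fn": "step_arm", "kwargs": {
  "moves": "0 0.06 0.02 0 0 0 0.3; 0 0.05 0 0 0 0 0.3; 0 0.02 0 0 0 0 0.3; 0 0 0 0 0 0 0.3; 0 0 0 0 0 0 0.3"
}}

```text
clock: 33.05
eef_pos: [618.2, 53.1, 28.1]
tool_rot: [-1.571, 0.0, 1.553]
force: [-0.8, 0.5, 3.2]
width: 57.2
```

>>> {"fn": "step_arm", "kwargs": {
  "moves": "0 0 0 0 0 0 0.7; 0 0 0 0 0 0 0.8; 0 0 0 0 0 0 0.9; 0 0 0 0 0 0 0.9; 0 -0.1 0 0 0 0 0.9; 0 -0.5 0 0 0 0 0.9; 0 -0.8 0 0 0 0 0.9; 0 -0.8 0 0 0 0 0.9; 0 0 0.8 0 0 0 0; 0 0 0.8 0 0 0 0; 0 0 0.8 0 0 0 0; 0 0 0.8 0 0 0 0; 0 0 0.5 0 0 0 0; 0 0 0 0 0 0 0; 0 0 0 0 0 0 0"
}}

```text
clock: 34.55
eef_pos: [434.1, 56.6, 138.5]
tool_rot: [-1.573, -0.0, 1.553]
force: [0.3, 0.3, -0.6]
width: -0.1
```

```bash
python3 - <<'E'
from h import *
p=get_image("scene");cv2.imwrite("pics/q.png",cv2.resize(p["color"][160:350,230:480],None,fx=3.2,fy=3.2,interpolation=cv2.INTER_CUBIC))
q=get_image("top");cv2.imwrite("pics/qt.png",q["color"])
for n,c in(("s",p),("t",q)):
  for d in nets.cut_out(c,"plate0"): print(n,round(d["conf"],2),rect(c,d["pixels"],6),rect(c,d["pixels"],36))
print([(np.round(d["position"]),round(d["conf"],2)) for d in nets.place_of(p,"damper_grip")])
E
```

```text
s 0.81 (603.5, 63.9, 115.9, 62.8, -1.2) (617.5, 53.3, 113.0, 61.2, -1.2)
s 0.79 (582.5, -72.9, 113.9, 63.4, -1.0) (597.0, -80.1, 111.0, 61.8, -1.0)
s 0.76 (637.7, -251.2, 110.5, 61.9, -49.7) (650.8, -253.7, 107.7, 60.3, -49.7)
s 0.67 (305.0, -225.3, 109.6, 61.8, 56.1) (326.6, -228.5, 106.8, 60.2, 56.1)
t 0.93 (636.1, 52.9, 92.6, 59.4, -1.2) (627.9, 52.8, 90.3, 57.9, -1.2)
t 0.84 (638.0, -249.9, 111.5, 61.6, -50.2) (629.8, -242.5, 108.8, 60.1, -50.2)
t 0.78 (306.3, -225.3, 114.2, 61.4, 53.8) (306.2, -218.5, 111.4, 59.9, 53.8)
t 0.75 (604.9, -83.0, 111.0, 61.4, -2.2) (597.5, -79.7, 108.3, 59.9, -2.2)
[(array([493., 306.,  83.]), 0.61), (array([617.,  50.,  29.]), 0.46)]
```

View pics/q.png

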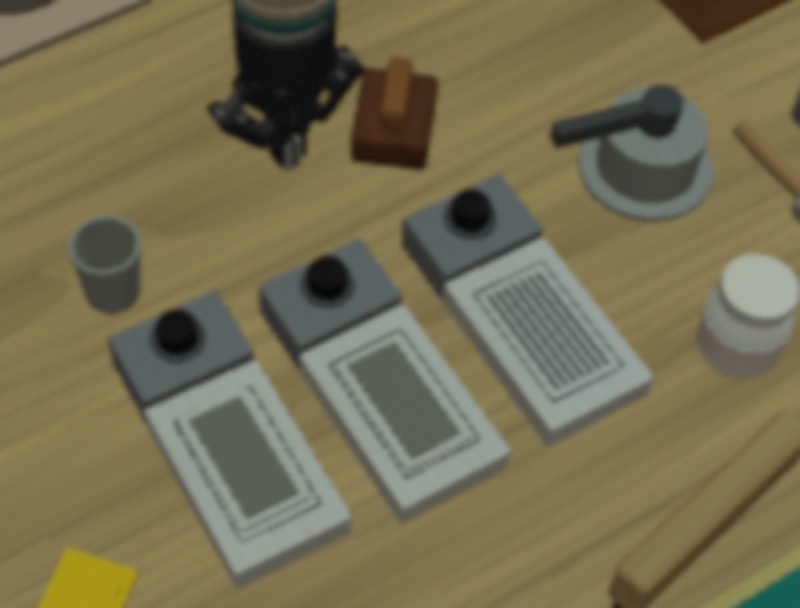

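View pics/qt.png

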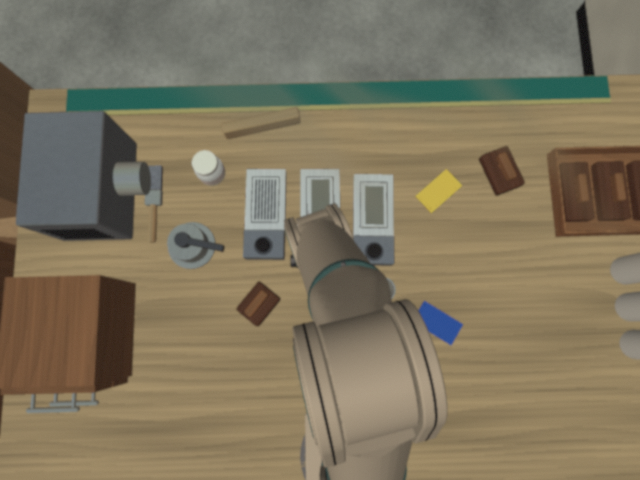

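>>> {"fn": "step_arm", "kwargs": {
  "moves": "0.07 0 -0.64 0 0 0 0; 0 0 -0.64 0 0 0 0; 0 0.5 0 0 0 0 0; 0 0.5 0 0 0 0 0; 0 0.3 0 0 0 0 0; 0 0 0 0 0 0 0; 0 0 0 0 0 0 0"
}}

```text
clock: 35.5
eef_pos: [497.7, 58.8, 72.8]
tool_rot: [-1.57, 0.0, 1.553]
force: [0.3, -0.5, 0.1]
width: 0.1
```

>>> {"fn": "step_arm", "kwargs": {
  "moves": "0 0.07 0 0 0 0 0; 0 0.07 0 0 0 0 0; 0 0.07 0 0 0 0 0; 0 0.07 0 0 0 0 0; 0 0.07 0 0 0 0 0; 0 0.07 0 0 0 0 0; 0 0.07 0 0 0 0 0; 0 0.07 0 0 0 0 0; 0 0 0 0 0 0 0; 0 0 0 0 0 0 0"
}}

```text
clock: 36.5
eef_pos: [497.9, 58.9, 45.2]
tool_rot: [-1.572, -0.0, 1.553]
force: [-0.3, 0.2, 5.0]
width: -0.1
```

>>> {"fn": "step_arm", "kwargs": {
  "moves": "0 -0.08 0 0 0 0 0; 0 -0.08 0 0 0 0 0; 0 -0.08 0 0 0 0 0; 0 -0.08 0 0 0 0 0; 0 -0.08 0 0 0 0 0; 0 -0.08 0 0 0 0 0; 0 0 0 0 0 0 0; 0 0 0 0 0 0 0; 0 0 0 0 0 0 0; 0 0 0 0 0 0 0; 0 0 0 0 0 0 0; 0 0.05 0 0 0 0 0; 0 0.05 0 0 0 0 0; 0 0.05 0 0 0 0 0; 0 0.05 0 0 0 0 0; 0 0 0 0 0 0 0; 0 0 0 0 0 0 0"
}}

```text
clock: 38.2
eef_pos: [497.4, 58.8, 58.7]
tool_rot: [-1.571, 0.0, 1.553]
force: [0.2, 0.7, 0.2]
width: 0.0
```

>>> {"fn": "step_arm", "kwargs": {
  "moves": "0 -0.5 0 0 0 0 0; -0.67 0 0.09 0 0 0 0; -0.67 0 0.09 0 0 0 0; -0.67 0 0.09 0 0 0 0; -0.67 0 0.09 0 0 0 0; 0 0.25 0 0 0 0 0; 0 0 0 0 0 0 0; 0 0 0 0 0 0 0"
}}

```text
clock: 39.0
eef_pos: [477.0, -74.2, 71.4]
tool_rot: [-1.571, -0.001, 1.554]
force: [0.7, -0.4, 0.2]
width: -0.2
```

>>> {"fn": "step_arm", "kwargs": {
  "moves": "0 0.07 0 0 0 0 0; 0 0.07 0 0 0 0 0; 0 0.07 0 0 0 0 0; 0 0.07 0 0 0 0 0; 0 0.07 0 0 0 0 0; 0 0.07 0 0 0 0 0; 0 0.07 0 0 0 0 0; 0 0.04 0 0 0 0 0; 0 0 0 0 0 0 0; 0 0 0 0 0 0 0"
}}

```text
clock: 40.0
eef_pos: [478.1, -74.8, 45.2]
tool_rot: [-1.573, 0.0, 1.553]
force: [0.5, -0.1, 5.5]
width: 0.4
```

>>> {"fn": "step_arm", "kwargs": {
  "moves": "0 -0.08 0 0 0 0 0; 0 -0.08 0 0 0 0 0; 0 -0.08 0 0 0 0 0; 0 -0.08 0 0 0 0 0; 0 -0.08 0 0 0 0 0; 0 -0.08 0 0 0 0 0; 0 0 0 0 0 0 0; 0 0 0 0 0 0 0; 0 0 0 0 0 0 0; 0 0 0 0 0 0 0; 0 0 0 0 0 0 0; 0 0.05 0 0 0 0 0; 0 0.05 0 0 0 0 0; 0 0.05 0 0 0 0 0; 0 0.05 0 0 0 0 0; 0 0 0 0 0 0 0; 0 0 0 0 0 0 0"
}}

```text
clock: 41.7
eef_pos: [477.0, -74.8, 58.7]
tool_rot: [-1.571, -0.0, 1.553]
force: [-0.2, 1.2, 0.5]
width: 0.1
```

Button C has latched. I'll retreat up and away from the tools, then do the final look.

>>> {"fn": "step_arm", "kwargs": {
  "moves": "0 -0.5 0 0 0 0 0; 0 -0.8 0 0 0 0 0; 0 -0.8 0 0 0 0 0; -0.7 -0.5 0 0 0 0 0; -0.7 0 0 0 0 0 0; -0.7 0 0 0 0 0 0; -0.7 0 0 0 0 0 0; -0.7 0 0 0 0 0 0; -0.7 0 0 0 0 0 0; 0 0 0 0 0 0 0; 0 0 0 0 0 0 0; 0 0 0 0 0 0 0"
}}

```text
clock: 42.9
eef_pos: [473.3, -283.5, 188.8]
tool_rot: [-1.571, -0.001, 1.554]
force: [-0.2, 0.1, -0.2]
width: 0.1
```

```bash
python3 - <<'E'
from h import *
p=get_image("scene");cv2.imwrite("pics/z.png",p["color"])
q=get_image("top");cv2.imwrite("pics/zt.png",cv2.resize(q["color"][140:340,150:420],None,fx=2.9,fy=2.9,interpolation=cv2.INTER_CUBIC))
for n,c in(("s",p),("t",q)):
  for d in nets.cut_out(c,"plate0"): print(n,round(d["conf"],2),rect(c,d["pixels"],36))
  for t in("block_a","dye_pot","ink_jar","brush","damper_grip"): print(n,t,[(np.round(d["position"]).tolist(),round(d["conf"],2)) for d in nets.place_of(c,t)])
E
```

```text
s 0.85 (651.6, -254.5, 111.1, 62.8, -49.4)
s 0.76 (339.0, -210.1, 59.3, 57.4, 59.0)
s 0.73 (648.8, 60.3, 113.7, 63.3, -1.9)
s 0.69 (597.3, -79.7, 109.7, 59.4, -1.9)
s 0.46 (632.5, 461.7, 202.0, 53.3, 1.6)
s block_a [([357.0, 208.0, -2.0], 0.94), ([684.0, -411.0, 2.0], 0.82)]
s dye_pot [([383.0, -86.0, 1.0], 0.68)]
s ink_jar [([646.0, 56.0, 30.0], 0.68), ([700.0, 331.0, 1.0], 0.65), ([682.0, -411.0, 3.0], 0.17)]
s brush [([620.0, 481.0, -2.0], 0.6)]
s damper_grip [([491.0, 307.0, 80.0], 0.91)]
t 0.93 (306.1, -218.3, 107.6, 59.1, 56.8)
t 0.88 (648.9, 58.6, 112.0, 60.6, -1.1)
t 0.7 (631.5, -241.9, 107.4, 60.0, -50.1)
t 0.61 (597.5, -79.6, 107.7, 60.1, -1.5)
t 0.51 (583.2, 193.1, 229.7, 103.7, -1.8)
t block_a [([355.0, 213.0, 4.0], 0.96), ([683.0, -413.0, -2.0], 0.89)]
t dye_pot [([385.0, -88.0, 1.0], 0.62)]
t ink_jar [([700.0, 330.0, 0.0], 0.86), ([578.0, -82.0, 2.0], 0.71), ([510.0, 383.0, 85.0], 0.55), ([592.0, -80.0, 33.0], 0.23)]
t brush [([622.0, 482.0, -1.0], 0.96)]
t damper_grip [([487.0, 307.0, 83.0], 0.76)]
```

View pics/zt.png

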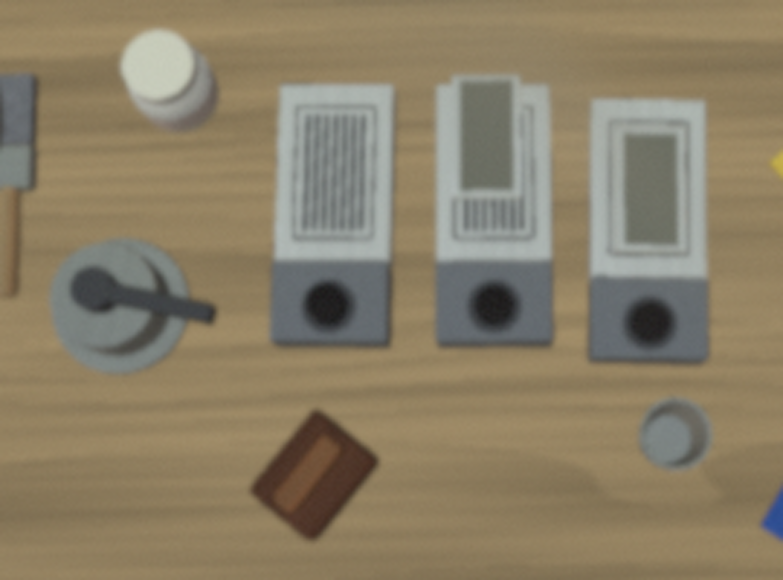

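View pics/z.png

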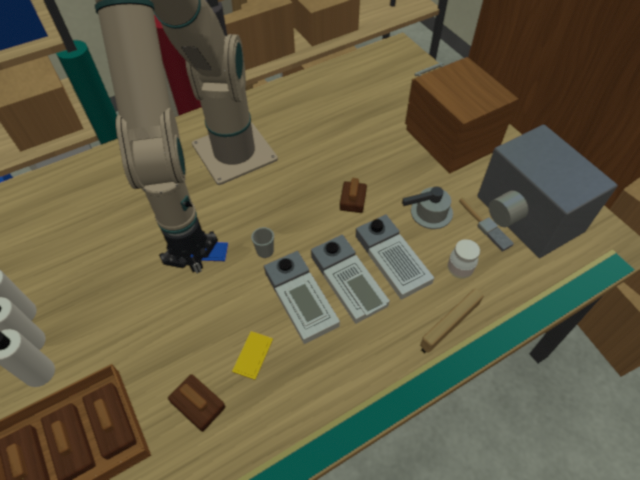

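The plate on the middle tray has been knocked about 31 mm forward, to (649,59). I'll regrasp it and put it back.

>>> {"fn": "step_arm", "kwargs": {
  "moves": "0.35 0 -0.17 0 0 0 0.9; 0.69 0 -0.34 0 0 0 0.9; 0.69 0 -0.34 0 0 0 0.9; 0.69 0 -0.34 0 0 0 0.9; 0.69 0 -0.34 0 0 0 0.9; 0.69 0 -0.34 0 0 0 0.9; 0.69 0 -0.34 0 0 0 0.9; 0.69 0 -0.34 0 0 0 0.9; 0.69 0 -0.34 0 0 0 0.9; 0.69 0 -0.34 0 0 0 0.88; 0.35 0.1 -0.17 0 0 0 0.88; 0 0.2 0 0 0 0 0.88; 0 0 0 0 0 0 0.88; 0 0 0 0 0 0 0.88"
}}

```text
clock: 45.0
eef_pos: [648.4, 54.5, 173.1]
tool_rot: [-1.569, 0.002, 1.55]
force: [0.3, -0.6, -0.2]
width: 74.8
```

```bash
python3 - <<'E'
from h import *
print(ctrl.read_state()["eef_pos"])
p=get_image("scene")
for d in nets.cut_out(p,"plate0"): print(round(d["conf"],2),rect(p,d["pixels"],36))
E
```

```text
[648.40813933  54.49665563 173.09156736]
0.98 (596.9, -81.2, 111.1, 60.8, -1.3)
0.89 (649.5, 59.5, 109.9, 60.4, -1.9)
0.75 (651.8, -253.2, 109.9, 61.3, -51.6)
0.73 (326.1, -228.2, 108.6, 60.7, 59.0)
```

>>> {"fn": "step_arm", "kwargs": {
  "moves": "0.06 0.5 0 0 0 0 0.88; 0 0.8 0 0 0 0 0.88; 0 0.8 0 0 0 0 0.88; 0 0.3 0 0 0 0 0.88; 0 0 0 0 0 0 0.88; 0 0 0 0 0 0 0.88"
}}

```text
clock: 45.7
eef_pos: [650.6, 60.2, 55.3]
tool_rot: [-1.573, -0.0, 1.552]
force: [0.0, 0.1, 0.1]
width: 75.3
```

>>> {"fn": "step_arm", "kwargs": {
  "moves": "-0.01 0.2 0.02 0 0 0 0.88; 0 0.12 0 0 0 0 0.88; 0 0.08 0 0 0 0 0.88; 0 0.06 0 0 0 0 0.88; 0 0.06 0 0 0 0 0.88; 0 0.02 0 0 0 0 0.88; 0 0 0 0 0 0 0.88; 0 0 0 0 0 0 0.88"
}}

```text
clock: 46.5
eef_pos: [648.6, 60.1, 26.9]
tool_rot: [-1.571, -0.0, 1.553]
force: [-0.5, 0.5, -0.4]
width: 75.0
```

>>> {"fn": "step_arm", "kwargs": {
  "moves": "0 -0.01 0 0 0 0 0.8; 0 0 0 0 0 0 0.6; 0 0 0 0 0 0 0.3; 0 0 0 0 0 0 0.3; 0 0 0 0 0 0 0.3; 0 -0.06 0 0 0 0 0.3; 0 -0.1 0 0 0 0 0.3; 0 -0.2 0 0 0 0 0.3; 0 0 0 0 0 0 0.3; 0 0 0 0 0 0 0.3"
}}

```text
clock: 47.5
eef_pos: [648.8, 60.1, 45.9]
tool_rot: [-1.572, -0.0, 1.553]
force: [0.2, -0.4, -0.8]
width: 57.0
```

>>> {"fn": "step_arm", "kwargs": {
  "moves": "-0.07 0 0.305 0 0 0 0.3; -0.07 0 0.305 0 0 0 0.3; 0 0.1 0 0 0 0 0.3; 0 0.1 0 0 0 0 0.3; 0 0.06 0 0 0 0 0.3; 0 0 0 0 0 0 0.3; 0 0 0 0 0 0 0.3"
}}

```text
clock: 48.2
eef_pos: [618.2, 53.8, 32.1]
tool_rot: [-1.571, -0.0, 1.553]
force: [-0.2, 0.8, -1.7]
width: 57.2
```

>>> {"fn": "step_arm", "kwargs": {
  "moves": "0 0.04 0 0 0 0 0.3; 0 0.04 0 0 0 0 0.3; 0 0 0 0 0 0 0.3; 0 0 0 0 0 0 0.3"
}}

```text
clock: 48.6
eef_pos: [618.1, 53.7, 28.4]
tool_rot: [-1.571, -0.0, 1.553]
force: [0.6, -0.4, -0.0]
width: 57.3
```

>>> {"fn": "step_arm", "kwargs": {
  "moves": "0 0 0 0 0 0 0.7; 0 0 0 0 0 0 0.8; 0 0 0 0 0 0 0.9; 0 0 0 0 0 0 0.9; 0 -0.1 0 0 0 0 0.9; 0 -0.5 0 0 0 0 0.9; 0 -0.8 0 0 0 0 0.9; 0 -0.8 0 0 0 0 0.9; 0 0 0.8 0 0 0 0.9; 0 0 0.8 0 0 0 0.9; 0 0 0.8 0 0 0 0.9; 0 0 0.8 0 0 0 0.9; 0 0 0.5 0 0 0 0.9; 0 0 0 0 0 0 0.9; 0 0 0 0 0 0 0.9"
}}

```text
clock: 50.1
eef_pos: [433.5, 57.1, 139.0]
tool_rot: [-1.573, -0.0, 1.553]
force: [0.7, 0.5, -0.3]
width: 76.9
```

```bash
python3 - <<'E'
from h import *
p=get_image("scene");cv2.imwrite("pics/y.png",cv2.resize(p["color"][160:350,230:480],None,fx=3.2,fy=3.2,interpolation=cv2.INTER_CUBIC))
q=get_image("top")
for n,c in(("s",p),("t",q)):
  for d in nets.cut_out(c,"plate0"): print(n,round(d["conf"],2),rect(c,d["pixels"],36))
E
```

```text
s 0.88 (326.2, -229.2, 107.8, 60.6, 55.9)
s 0.8 (596.4, -79.9, 111.3, 61.7, -2.0)
s 0.62 (652.1, -254.0, 109.8, 61.8, -49.8)
s 0.58 (619.8, 53.3, 112.2, 62.2, -1.7)
t 0.97 (304.0, -223.0, 98.5, 55.9, 54.4)
t 0.85 (630.6, -241.9, 104.7, 57.7, -49.7)
t 0.68 (597.5, -79.7, 108.3, 59.8, -2.2)
t 0.58 (628.0, 53.0, 90.5, 57.5, -1.2)
```

View pics/y.png

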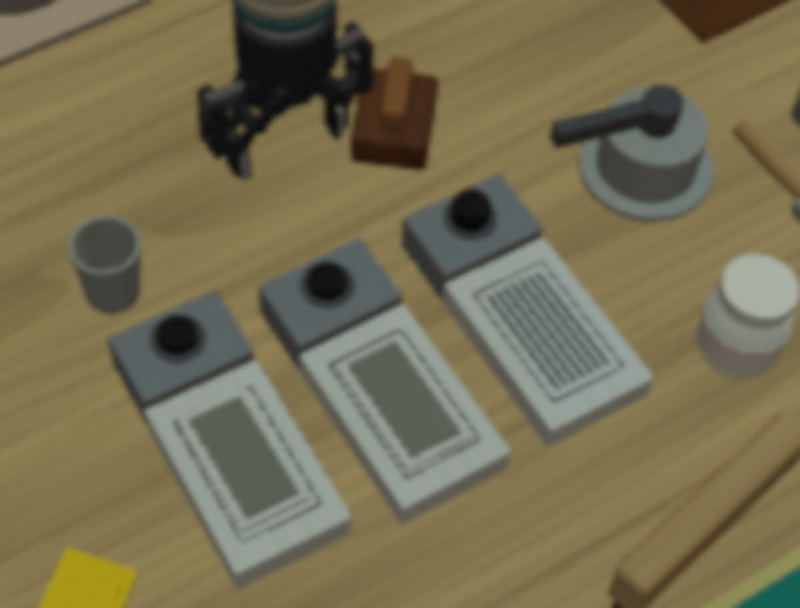

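```bash
python3 - <<'E'
from cell import ctrl
print(ctrl.read_state()["clock"]);print(ctrl.finish_job())
E
```

```text
50.3
the job is handed in; nothing more can be done
None
```

The trays are ready and the job is handed in at 50.3 s. `finish_job` gives no verdict, so success rests on my own checks below.

- **Damper:** I pushed the lever open until it met a hard reaction of about 22 N. The pictures put its swing at about 83–85°, so I take it to be at its open stop. That is close to the 1.45 rad (83°) limit, and the stop force is the stronger evidence of the two.
- **Fan buttons at the start:** The left and middle ones were latched in. I clicked both out and confirmed it by touch. The right one was already out.
- **Plates:** There were two grey coated plates, and I left the blue and yellow look-alikes alone. One went on the right tray and one on the middle tray, with the fans off; the left tray stays empty.
- **Fan buttons at the end:** I clicked in the middle and right ones. A touch at 58 mm then met no cap on either, so both are latched. The left one stands out.
- **Knock:** The final look showed the middle plate pushed about 31 mm along its tray, some time after I had checked it in place. I picked it up by its edges and put it back.

My last measurements put both plates within about 3 mm of the grille centres and 0.02 rad of the grille direction. The top view of the middle plate was partly hidden by the arm, so that one rests on the scene camera. The bystanders I re-measured late in the job (both blocks, dye pot, ink jar and brush) were within about 5 mm of where they started.

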